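# Tip the spare wall tiles back into their snug box

## Robot

A 6-joint arm with a two-finger parallel gripper is mounted at the origin on the work surface. World frame = base frame: x ahead of the robot, y to its left, z up, the work surface at z = 0. Lengths are in m, angles in degrees, forces in N, time in s.
With the tool pointing down it reaches from about 0.4 to 0.825 m from the base axis. Payload 7 kg.
Tool frame: the origin (TCP) lies on the centre line of the jaws, within the pads' length; the fingertips stand 22 mm ahead of it and the grasp point (between the pads) lies 3 mm ahead of it; z points along the fingers, y is the line along which they close (so a half turn about z gives the same grasp; the last joint's range is limited). The gripper opens to 88 mm and grips with 3 to 60 N. Pads are 19 mm wide; open, the fingers measure 130 mm over their backs; the gripper's body (78 mm by 193 mm) begins 47 mm behind the grasp point.
Start: joints at [80.621, 20.546, 0.682, 0, -70.136, -16.507], TCP at [0.295, 0.607, 0.249] pointing down, gripper open.
Joint ranges: [-176.03, 176.03], [-82.01, 121.73], [-58.28, 71.71], [-173.87, 95.51], [-174.79, -0.11], [-173.66, 173.66]. Speed limits (degrees/s): [136.94, 136.94, 172.46, 180, 180, 180].

## Interface

Orientations are given as [roll, pitch, yaw] about the fixed x, y, z axes, in that order (R = Rz(yaw) Ry(pitch) Rx(roll)).
In Python, from plant import get_state, cams, r gives the robot as it stands.
- The arm moves only by the tool apply_moves, never from a script. Its argument "targets" is a list of rows, each an object with "dp": the shift along the world's x, y, z in m, a list of three; "yaw": the turn about the world's z in degrees. In form: [{"dp": [x, y, z], "yaw": yaw}, ...]. A call has 1 to 20 rows; each row is the pose to reach, as a shift and turn from the pose commanded when the call began; what a row does not reach only later rows make up. A row lasts 1/12 s, in which the tool goes at most 41.7 mm and 7.16 degrees, less where a joint would pass 70% of its speed; a pose out of reach is approached as far as the arm can. A call with a gripper value outside its range is refused whole. "grip" is the gripper command: -1 is fully open, 1 is shut, values between are in proportion, set as the call begins (left out, the last holds). The fingers move at their own pace and stop on an object; "squeeze" is the grip in N (left out, the last holds). Time passes only in rows, so rows that repeat a pose let the fingers close. It gives the time, the measured TCP pose, the force, the opening and the grip force at its end, in the units of the state.
- get_state(): the state, without advancing time (a new reading comes with each control period).
- cams.capture(name): name is "side" or "top" or "wrist"; returns a dict with "image" (420x560x3 uint8, red, green, blue), "range_z" (420x560 float32, m along the optical axis (not along the pixel's ray), 0 where there is no reading), "fx", "fy", "cx", "cy" (pixels), "R" (3x3) and "t" (3): a world point X has camera coordinates R X + t; the wrist camera has in their place "T_tool_cam" (4x4, takes a point from camera to tool coordinates, whose origin is the TCP and whose axes are the flange's). Camera axes: x right, y down, z forward; pixel columns grow to the right and rows downward; lengths in m; the calibration is good to about 2 mm. A picture is of the moment at which its call begins: read the wrist's pose just before it.
- r.close_job(): hands the job in; it is judged then, once.
The state is a dict: "time_s": time; "joints": joint angles; "qd": joint speeds; "joint_torque": joint torques, N m; "tcp_pos": TCP position; "eef_rot": TCP orientation; "contact_force": force on the tool from outside, world axes, zero at the start; "moment": the same for the moment, N m; "gripper_width": finger opening in m; "gripper_force": force on a finger pad.
Only numpy, scipy, OpenCV 4.12 (cv2) and the standard library are available. Lean on these libraries where they do the work, as an engineer would, in place of code of your own. Each camera call takes 0.05 s, during which the arm holds its last target. There are 200 camera calls.

## Task

The square bottle of tile sealer has toppled across the mouth of the tile box: first stand it upright in the middle of the round rubber mat and let go. Then take the whole pile of three tiles off the sloping rest, tip it into the tile box with one end low and well inside against an end wall while still plainly tilted, lower the other end until the pile lies flat on the box floor, and only then let go; leave the other things standing where they are.

Things in the scene. Friction and masses are not known exactly. Their poses are not given: they have to be found in the camera images.
- tilebox: Grey open box, fixed. Outside 63 x 113 mm (x, y), 30 mm high; inside 55 x 105, floor and walls 4 mm thick: the pile has 2.5 mm to spare each side. Each long wall (x = +-29.5 mm) has a 44 mm wide finger notch at mid length, down to the inner floor; the end walls (y = +-54.5 mm) are whole. Origin: centre of underside; y along its length. Box, rest and mat may swap places.
- rest: Wooden sloping rest, fixed: a board 36 mm wide, 110 long, at 30 deg to the level, carrying the pile (tiles overhang 7 mm each long side). It slopes down to its own -y, where a ledge square to the board, as tall as the pile, stops the tiles: lift the pile square to the board or straight up. Origin: centre of foot on the work top; the board's upper face is 50 mm above it.
- tile0: Bottom tile: plain white ceramic, 50 x 100 x 8 mm (x, y, z), 92 g. Three equal loose tiles lie squarely one on another, a pile 50 x 100 x 24 mm. Origin: centre of its underside (the pile's underside); z square to the face, y along its length. At the start z leans 30 deg towards the rest's -y; its -y end is low.
- tile1: Middle tile, the same 50 x 100 x 8 mm; origin at the centre of its underside.
- tile2: Top tile, the same 50 x 100 x 8 mm; origin at the centre of its underside.
- pile_end_a (a point): Middle of the lower edge of the pile at the bottom tile's -y end (50 mm from its centre, on its underside).
- pile_end_b (a point): Middle of the lower edge of the pile at the bottom tile's +y end.
- bottle: White bottle, closed black cap: square body 44 x 44 mm, 124 long, then shoulder and 28 mm wide cap to 158 overall; 0.15 to 0.29 kg, balanced about 65 mm from the base. Origin: centre of base; z from base to cap; x, y square to the flat sides. At the start it lies flat on the box's two end walls (its lower side 30 mm above the work top), along the box within 12 deg, cap to the box's -y.
- mat: Round black rubber mat, 120 mm across and 4 mm thick, fixed to the top. Origin: centre of its underside.
- jar: Small glass jar with steel lid, 54 mm across, 65 mm tall, bystander; origin centre of underside.
- flat_tin: Flat aluminium tin, 64 mm across, 24 mm tall, bystander among the task's things; origin centre of underside.
- scrub_brush: Wooden scrubbing brush lying bristles down, 110 x 40 x 26 mm (x, y, z), bystander among the task's things; origin centre of underside.
- cleaner: Blue round cleaner bottle, 68 mm across, 170 mm tall, bystander at the back; origin centre of underside.
- paint_tin: Steel paint tin, 90 mm across, 110 mm tall, bystander at the back; origin centre of underside.
- brush_holder: White toilet brush holder, 100 mm across at the rim, with the brush handle standing up to 240 mm, bystander at the back; origin centre of underside.
Not all that is in view belongs to the job. Leave any blue or turquoise look-alike of the tilebox alone.

How it is judged:
By the outcome, as a careful person would: the job done as asked, in the order asked, and still so for the second after the job is handed in, with the robot touching nothing.
It also fails if it takes over 70 s, if anything falls off the work surface, if the arm or the gripper's body presses on something with over 40 N, if the wrist force passes 120 N, or if a joint passes its speed limit or range.

## Working session

There is one attempt and no reset: what is moved stays moved. The work goes in short steps, Python scripts to look and compute and a tool call to move; the robot and the scene stay as the last step left them, time stands still between calls to the robot, and variables do not carry over. Pictures are saved under pics/ and viewed, at most 10 in all, crops included, and the job is handed in when it is done.

Besides the shell and the picture viewer there is one more tool, called after "Request:" as name([rows], argument=value, ...), one row to a line, values as JSON. apply_moves: Moves the arm, as the interface text tells. Its arguments: {"type":"object","properties":{"targets":{"type":"array","items":{"type":"object","properties":{"dp":{"type":"array","items":{"type":"number"}},"yaw":{"type":"number"}}}},"grip":{"type":"number"},"squeeze":{"type":"number"}},"required":["targets"]}

```bash
ls; mkdir -p pics
cat > h.py <<'E'
import numpy as np, cv2
from plant import get_state, cams, r
from scipy.spatial.transform import Rotation as Ro
def cap(n):
    s=get_state(); c=cams.capture(n); c['n']=n
    if n=='wrist':
        T=np.eye(4); T[:3,:3]=Ro.from_euler('xyz',s['eef_rot'],degrees=True).as_matrix(); T[:3,3]=s['tcp_pos']
        M=np.linalg.inv(T@c['T_tool_cam']); c['R']=M[:3,:3]; c['t']=M[:3,3]
    return c
def save(c,f,box=None,size=None):
    im=c['image'][:,:,::-1]
    if box: im=im[box[1]:box[3],box[0]:box[2]]
    if size: im=cv2.resize(im,size,interpolation=cv2.INTER_CUBIC)
    cv2.imwrite('pics/'+f,im)
def world(c):
    z=c['range_z'].astype(float); v,u=np.mgrid[:z.shape[0],:z.shape[1]]
    P=np.stack([(u-c['cx'])/c['fx']*z,(v-c['cy'])/c['fy']*z,z],-1)
    W=(P-c['t'])@c['R']; W[z==0]=np.nan
    return W
def pix(c,X):
    p=np.asarray(X)@np.asarray(c['R']).T+c['t']; return np.stack([p[...,0]/p[...,2]*c['fx']+c['cx'],p[...,1]/p[...,2]*c['fy']+c['cy']],-1)
E
python3 - <<'E'
from h import *
a=cap('top');b=cap('side')
np.savez('t0.npz',**{k:v for k,v in a.items()});np.savez('s0.npz',**b)
cv2.imwrite('pics/a.png',cv2.resize(a['image'][:,:,::-1],(800,600),interpolation=cv2.INTER_CUBIC))
cv2.imwrite('pics/b.png',cv2.resize(b['image'][:,:,::-1],(800,600),interpolation=cv2.INTER_CUBIC))
print(get_state())
for c in(a,b): print(-c['R'].T@c['t'],c['fx'])
E
```

```text
pics
{'time_s': 0.1, 'joints': array([ 8.06184760e+01,  2.05859047e+01,  6.39447751e-01, -1.67761516e-02,
       -7.01346396e+01, -1.65049176e+01]), 'qd': array([-0.05740203, -0.10677131,  0.15198347,  0.06812321, -0.0483426 ,
       -0.03267824]), 'joint_torque': array([-9.89323671e-04, -5.84162378e+01,  2.93752509e+01,  7.01550186e+00,
        1.01575954e-02, -6.23212850e-05]), 'tcp_pos': array([0.29457066, 0.60689583, 0.24773869]), 'eef_rot': array([ 1.79917764e+02, -7.91957831e-03, -2.58921478e+01]), 'contact_force': array([-0.21244112, -0.09272986, -0.38927612]), 'moment': array([ 0.00966825,  0.00537999, -0.01304527]), 'gripper_force': 0.0, 'gripper_width': 0.0876941295113142}
[0.30028446 0.04571831 1.21750233] 388.2464769389705
[ 0.15630129 -0.92591276  0.64819867] 452.6920304355874
```

View pics/a.png

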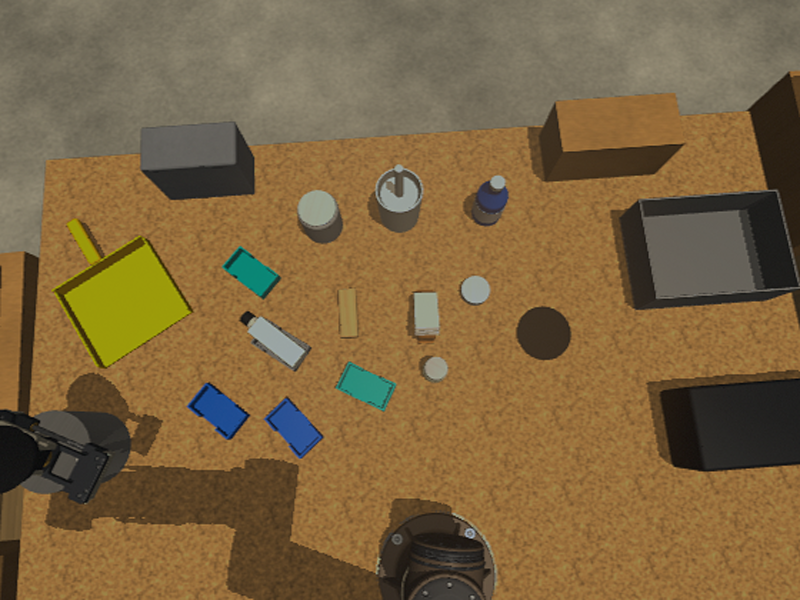

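View pics/b.png

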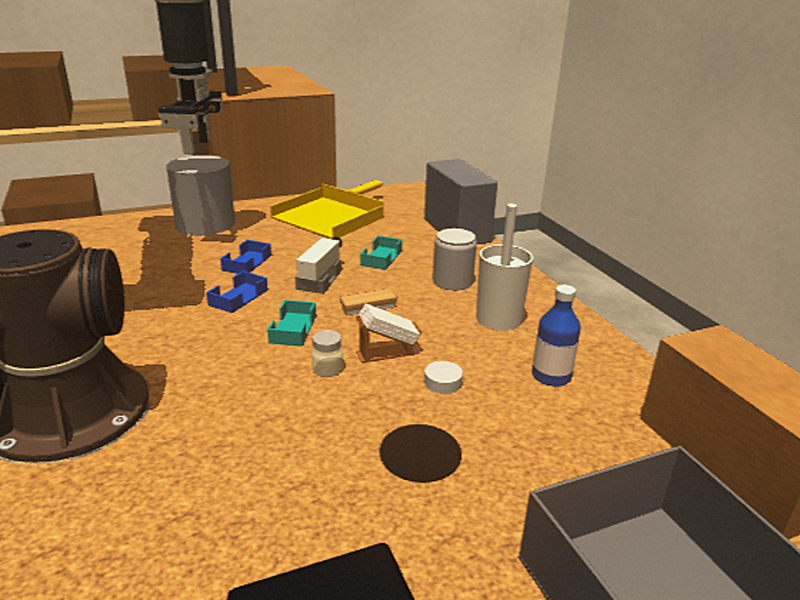

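Top view (800x600): the bottle (white body 280,341, cap 247,319) lies on the grey box; the pile is on the rest at (426,315), the mat at (543,333). Look-alikes to leave alone: blue (218,410) and (294,428), turquoise (252,272) and (366,386). The grey box under the bottle is the only one fitting. The side view agrees.

```bash
cat > m.py <<'E'
from h import *
for f in('t0.npz','s0.npz'):
    c=dict(np.load(f)); W=world(c); I=c['image'].astype(int); g=I.sum(-1); sat=I.max(-1)-I.min(-1)
    t=np.load('t0.npz'); 
    def rep(name,m):
        P=W[m]; 
        if len(P)<15: print(name,len(P)); return
        rc=cv2.minAreaRect((P[:,:2]*1000).astype(np.float32)); print(f,name,len(P),'mean',P.mean(0).round(4),'rect',[np.round(x,1) for x in rc],'z',np.percentile(P[:,2],[5,50,95]).round(4))
    x,y,z=W[...,0],W[...,1],W[...,2]
    # approx regions
    def near(cx,cy,rr): return (np.hypot(x-cx,y-cy)<rr)
    if f[0]=='t':
        def at(u,v): return W[int(v*.7),int(u*.7)]
        C={k:at(*p) for k,p in dict(bot=(280,341),cap=(247,319),pile=(426,315),mat=(543,333),jar=(434,370),tin=(475,290),brush=(347,313)).items()}
        for k in C: print(k,C[k].round(4))
    b,p,m=C['bot'],C['pile'],C['mat']
    rep('bottle body',near(b[0],b[1],.13)&(z>.06)&(z<.09)&(g>330)&(sat<60))
    rep('cap',near(b[0],b[1],.15)&(z>.04)&(z<.09)&(g<150)&(sat<60))
    rep('box rim',near(b[0],b[1],.11)&(z>.022)&(z<.036)&(sat<40))
    mm=near(p[0],p[1],.075)&(z>.045)&(z<.12)&(sat<70)&(g>250); rep('pile',mm)
    rep('mat',near(m[0],m[1],.09)&(z<.02)&(g<130))
    P=W[mm]
    for k in range(3):
        A=np.c_[P[:,:2],np.ones(len(P))]; co=np.linalg.lstsq(A,P[:,2],rcond=None)[0]; e=P[:,2]-A@co; P=P[abs(e)<max(.003,1.5*e.std())]
    print('plane',co.round(3),'tilt',np.degrees(np.arctan(np.hypot(*co[:2]))),'downdir yaw',np.degrees(np.arctan2(-co[1],-co[0])),len(P),P.mean(0))
E
python3 m.py
```

```text
bot [0.488  0.2849 0.0758]
cap [0.5402 0.3573 0.0684]
pile [ 0.5184 -0.0211  0.0821]
mat [ 0.4724 -0.2806  0.0036]
jar [ 0.4029 -0.0267  0.0705]
tin [ 0.5758 -0.1362  0.0249]
brush [0.5446 0.1497 0.0298]
t0.npz bottle body 619 mean [0.489  0.2964 0.0743] rect [array([491.7, 299.5]), array([135.6,  43.4]), np.float64(48.5)] z [0.0699 0.0744 0.0781]
t0.npz cap 53 mean [0.5444 0.3579 0.0637] rect [array([544.4, 357.8]), array([19.5, 25.9]), np.float64(52.8)] z [0.058  0.0644 0.0688]
t0.npz box rim 70 mean [0.4858 0.2903 0.0301] rect [array([484.8, 293.5]), array([118.9,  62. ]), np.float64(53.7)] z [0.0251 0.0298 0.035 ]
t0.npz pile 501 mean [ 0.5218 -0.021   0.0747] rect [array([526.3, -21.3]), array([50. , 99.3]), np.float64(86.7)] z [0.0503 0.0771 0.0942]
t0.npz mat 28 mean [ 0.4876 -0.3149  0.0048] rect [array([ 485. , -296.8]), array([111.3,  74.8]), np.float64(39.1)] z [0.0004 0.0046 0.0094]
plane [-0.552  0.047  0.366] tilt 28.9889451589332 downdir yaw -4.894311058248709 367 [ 0.53035014 -0.02126411  0.07213276]
s0.npz bottle body 301 mean [0.4805 0.2841 0.0739] rect [array([495.3, 303.4]), array([154.1,  41.8]), np.float64(49.2)] z [0.0632 0.0753 0.0775]
cap 12
s0.npz box rim 96 mean [0.4778 0.2646 0.028 ] rect [array([483.3, 292. ]), array([116.8,  64.5]), np.float64(54.0)] z [0.0227 0.0274 0.0341]
s0.npz pile 585 mean [ 0.5181 -0.0315  0.0722] rect [array([526.4, -21.9]), array([ 55.1, 100.9]), np.float64(86.9)] z [0.0487 0.0733 0.0941]
s0.npz mat 769 mean [ 0.4659 -0.2914  0.005 ] rect [array([ 472.8, -281.6]), array([117.2, 115.8]), np.float64(89.8)] z [0.0028 0.0051 0.0069]
plane [-0.456  0.225  0.317] tilt 26.958250522400593 downdir yaw -26.302540444582874 368 [ 0.52613823 -0.02858167  0.07110465]
```

Request:
apply_moves([
  {"dp": [0.1,-0.14,0],"yaw": 20},
  {"dp": [0.1,-0.14,0],"yaw": 35},
  {"dp": [0.1,-0.14,0],"yaw": 35},
  {"dp": [0.1,-0.14,0],"yaw": 35},
  {"dp": [0.21,-0.29,0],"yaw": 75},
  {"dp": [0.21,-0.29,0],"yaw": 75},
  {"dp": [0.21,-0.29,0],"yaw": 75},
  {"dp": [0.21,-0.29,0],"yaw": 75},
  {"dp": [0.21,-0.29,0],"yaw": 75},
  {"dp": [0.21,-0.29,0],"yaw": 75},
  {"dp": [0.21,-0.29,0],"yaw": 75},
  {"dp": [0.21,-0.29,0],"yaw": 75},
  {"dp": [0.21,-0.29,0],"yaw": 75},
  {"dp": [0.21,-0.29,0],"yaw": 75},
  {"dp": [0.21,-0.29,0],"yaw": 75},
  {"dp": [0.21,-0.29,0],"yaw": 75},
], grip=-1)

```text
time_s: 1.43
tcp_pos: [0.5044, 0.3176, 0.2485]
eef_rot: [-180.0, 0.0, 49.1]
contact_force: [-0.1, 0.0, 0.3]
gripper_width: 0.0877
gripper_force: 0.0
```

Run:
```python
from h import *
s=get_state();print(s['time_s'],s['tcp_pos'],s['eef_rot'],s['joints'].round(1))
c=cap('wrist');np.savez('w1.npz',**c)
cv2.imwrite('pics/c.png',cv2.resize(c['image'][:,:,::-1],(800,600)))
W=world(c);I=c['image'].astype(int);g=I.sum(-1);sat=I.max(-1)-I.min(-1);z=W[...,2]
def rep(n,m):
    P=W[m];rc=cv2.minAreaRect((P[:,:2]*1000).astype(np.float32));print(n,len(P),P.mean(0).round(4),[np.round(x,1) for x in rc],np.percentile(P[:,2],[5,50,95]).round(4))
near=np.hypot(W[...,0]-.5,W[...,1]-.3)<.13
rep('top',near&(z>.07)&(z<.08)); rep('all',near&(z>.045)&(z<.08)); rep('rim',near&(z>.025)&(z<.034))
```

```text
1.4333 [0.50442071 0.31764158 0.2485009 ] [-1.79997938e+02  6.40433398e-03  4.90839069e+01] [ 51.   13.2  -9.7  -0.  -67.2  88.1]
top 4747 [0.4975 0.3067 0.0752] [array([498.4, 307.3]), array([114.5,  43.7]), np.float64(48.3)] [0.0736 0.0754 0.0766]
all 5783 [0.5054 0.3156 0.0733] [array([506.7, 316.6]), array([139.3,  43.7]), np.float64(48.3)] [0.0631 0.0751 0.0765]
rim 764 [0.5326 0.3149 0.031 ] [array([522.5, 316. ]), array([205. , 106.3]), np.float64(26.8)] [0.0277 0.0313 0.0326]
```

View pics/c.png

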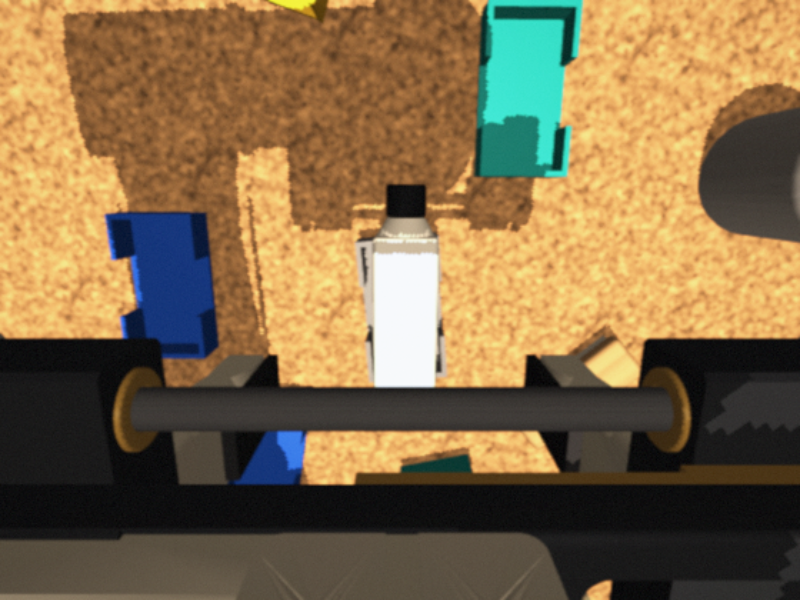

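Run:
```python
from h import *
c=dict(np.load('w1.npz'));k=800/560
d=np.array([np.cos(np.radians(48.3)),np.sin(np.radians(48.3))])
tip=np.array([.552,.367])
for n,s,z in(('tip',0,.066),('tip52',0,.053),('body end',.034,.075),('base',.158,.075)):
    print(n,pix(c,[*(tip-s*d),z])*k)
W=world(c)
for v in range(120,182,3): print(v*k, W[v,284].round(4), ((W[v,284][:2]-tip)@d).round(4))
```

```text
tip [406.63077694 186.92435333]
tip52 [406.42128382 186.93279214]
body end [405.97636756 240.49376769]
base [403.3658722  413.22234929]
171.42857142857144 [5.597e-01 3.759e-01 2.000e-04] 0.0118
175.71428571428572 [0.5576 0.3735 0.0015] 0.0085
180.0 [0.5555 0.371  0.0013] 0.0053
184.28571428571428 [0.5526 0.3687 0.0659] 0.0017
188.57142857142858 [0.5509 0.3666 0.067 ] -0.0011
192.85714285714286 [0.5491 0.3645 0.0664] -0.0038
197.14285714285714 [0.5473 0.3625 0.0676] -0.0065
201.42857142857144 [0.5455 0.3604 0.067 ] -0.0093
205.71428571428572 [0.5437 0.3583 0.0665] -0.012
210.0 [0.5419 0.3562 0.0672] -0.0148
214.28571428571428 [0.54   0.3541 0.0665] -0.0176
218.57142857142858 [0.5382 0.352  0.0673] -0.0203
222.85714285714286 [0.5365 0.3501 0.0703] -0.0229
227.14285714285714 [0.5347 0.3479 0.0697] -0.0258
231.42857142857144 [0.5329 0.3459 0.0712] -0.0285
235.71428571428572 [0.5311 0.3439 0.0723] -0.0312
240.0 [0.5294 0.3419 0.074 ] -0.0338
244.28571428571428 [0.5276 0.3399 0.0751] -0.0365
248.57142857142858 [0.5259 0.3378 0.0761] -0.0392
252.85714285714286 [0.524  0.3357 0.076 ] -0.042
257.14285714285717 [0.5222 0.3336 0.0765] -0.0447
```

Request:
apply_moves([
  {"dp": [0.01,0.009,-0.03],"yaw": -0.8},
  {"dp": [0.019,0.018,-0.06],"yaw": -0.8},
  {"dp": [0.019,0.018,-0.09],"yaw": -0.8},
  {"dp": [0.019,0.018,-0.12],"yaw": -0.8},
  {"dp": [0.019,0.018,-0.145],"yaw": -0.8},
  {"dp": [0.019,0.018,-0.165],"yaw": -0.8},
  {"dp": [0.019,0.018,-0.18],"yaw": -0.8},
  {"dp": [0.019,0.018,-0.19],"yaw": -0.8},
  {"dp": [0.019,0.018,-0.19],"yaw": -0.8},
  {"dp": [0.019,0.018,-0.19],"yaw": -0.8},
])

```text
time_s: 2.32
tcp_pos: [0.5237, 0.3354, 0.0586]
eef_rot: [180.0, 0.0, 48.3]
contact_force: [0.2, 0.4, 0.7]
gripper_width: 0.0875
gripper_force: 0.0
```

Request:
apply_moves([
  {"dp": [0,0,0],"yaw": 0},
  {"dp": [0,0,0],"yaw": 0},
  {"dp": [0,0,0],"yaw": 0},
  {"dp": [0,0,0],"yaw": 0},
  {"dp": [0,0,0],"yaw": 0},
  {"dp": [0,0,0],"yaw": 0},
  {"dp": [0,0,0],"yaw": 0},
  {"dp": [0,0,0],"yaw": 0},
], grip=1, squeeze=10)

```text
time_s: 2.98
tcp_pos: [0.5237, 0.3353, 0.0587]
eef_rot: [180.0, -0.0, 48.3]
contact_force: [-0.1, -0.3, 1.1]
gripper_width: 0.0441
gripper_force: 10.0
```

Request:
apply_moves([
  {"dp": [0,0,0.01],"yaw": 0},
  {"dp": [0,0,0.02],"yaw": 0},
  {"dp": [0,0,0.03],"yaw": 0},
  {"dp": [0,0,0.04],"yaw": 0},
  {"dp": [0,0,0.05],"yaw": 0},
  {"dp": [0,0,0.06],"yaw": 0},
  {"dp": [0,0,0.07],"yaw": 0},
  {"dp": [0,0,0.08],"yaw": 0},
  {"dp": [0,0,0.09],"yaw": 0},
  {"dp": [0,0,0.1],"yaw": 0},
  {"dp": [0,0,0.11],"yaw": 0},
  {"dp": [0,0,0.12],"yaw": 0},
  {"dp": [0,0,0.13],"yaw": 0},
  {"dp": [0,0,0.14],"yaw": 0},
  {"dp": [0,0,0.15],"yaw": 0},
  {"dp": [0,0,0.16],"yaw": 0},
  {"dp": [0,0,0.16],"yaw": 0},
])

```text
time_s: 4.4
tcp_pos: [0.5246, 0.3359, 0.2212]
eef_rot: [180.0, -0.2, 48.3]
contact_force: [0.0, -0.3, -0.3]
gripper_width: 0.0438
gripper_force: 10.0
```

Run:
```python
from h import *
s=get_state();print(s['tcp_pos'],s['contact_force'],s['moment'],s['gripper_width'])
c=cap('side');w=cap('wrist')
p=pix(c,s['tcp_pos']);print(p)
u,v=p.astype(int)
a=cv2.resize(c['image'][max(0,v-90):v+90,max(0,u-80):u+80,::-1],(400,450)); b=cv2.resize(w['image'][:,:,::-1],(400,300))
o=np.zeros((450,800,3),np.uint8);o[:,:400]=a;o[:300,400:]=b;cv2.imwrite('pics/d.png',o)
```

```text
[0.52459454 0.33591055 0.22124228] [ 0.04257122 -0.27758735 -0.2530073 ] [ 0.01362171 -0.1765562   0.00313597] 0.043812347534952986
[228.86191767 122.90951292]
```

View pics/d.png

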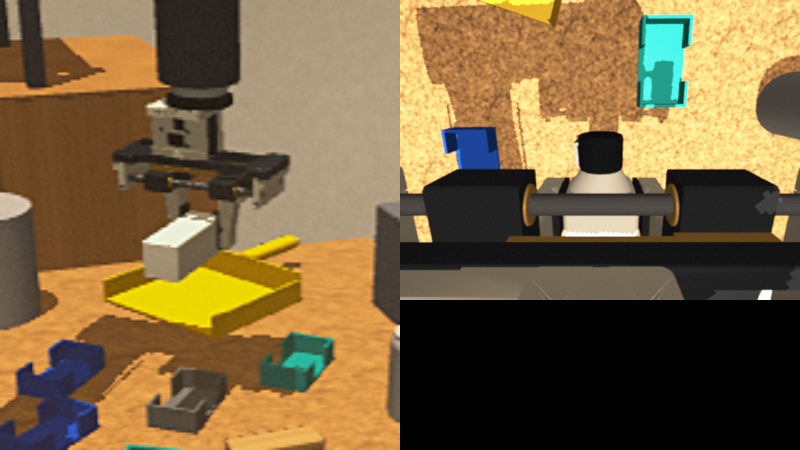

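Side crop: bottle held at about (180,245), still near-level, grey box clear below. I'll ease the grip so that it swings down.

Request:
apply_moves([
  {"dp": [0,0,0],"yaw": 0},
  {"dp": [0,0,0],"yaw": 0},
  {"dp": [0,0,0],"yaw": 0},
  {"dp": [0,0,0],"yaw": 0},
  {"dp": [0,0,0],"yaw": 0},
  {"dp": [0,0,0],"yaw": 0},
], squeeze=6)

```text
time_s: 5.0
tcp_pos: [0.5237, 0.3352, 0.2183]
eef_rot: [180.0, 0.0, 48.3]
contact_force: [0.3, -0.2, -1.5]
gripper_width: 0.0443
gripper_force: 6.0
```

```bash
cat >> h.py <<'E'
def bottle_tilt():
    # points of the held bottle in side view near TCP, in grip plane coordinates
    s=get_state(); p=s['tcp_pos']; yaw=np.radians(s['eef_rot'][2]); d=np.array([np.cos(yaw),np.sin(yaw)]); e=np.array([-d[1],d[0]])
    out={}
    for n in('side','top','wrist'):
        c=cap(n); W=world(c); I=c['image'].astype(int); sat=I.max(-1)-I.min(-1); g=I.sum(-1)
        a=(W[...,:2]-p[:2])@d; b=(W[...,:2]-p[:2])@e; h=W[...,2]-p[2]
        m=(abs(b)<.028)&(np.hypot(a,h)<.14)&(W[...,2]>.008)&(g>(200 if n!='wrist' else 0))&(h<.0)&(sat<70)&((abs(a)>.015)|(h<-.026))
        P=np.c_[a[m],h[m]]*1000; out[n]=P
        if len(P)>20: print(n,len(P),'a',np.percentile(P[:,0],[2,50,98]).round(),'h',np.percentile(P[:,1],[2,50,98]).round(),[np.round(x,1) for x in cv2.minAreaRect(P.astype(np.float32))])
    print(s['time_s'],p.round(4),'w',s['gripper_width'],'F',s['contact_force'].round(2),'M',s['moment'].round(3))
    return out
E
python3 -c "
from h import *
bottle_tilt()"
```

```text
side 239 a [-117. -109.  -19.] h [-25. -12.  -0.] [array([-67.4, -13. ]), array([ 25.6, 102.7]), np.float64(89.8)]
top 38 a [-116. -115.  -87.] h [-27. -13.  -1.] [array([-68. ,  -5.3]), array([99.6, 27. ]), np.float64(10.8)]
wrist 518 a [16. 45. 45.] h [-15.  -3.  -0.] [array([30. , -8.8]), array([29.9, 17.6]), np.float64(0.0)]
5.0 [0.5237 0.3352 0.2183] w 0.04428817938936233 F [ 0.35 -0.23 -1.54] M [-0.031 -0.116 -0.037]
```

Request:
apply_moves([
  {"dp": [0,0,0],"yaw": 0},
  {"dp": [0,0,0],"yaw": 0},
  {"dp": [0,0,0],"yaw": 0},
  {"dp": [0,0,0],"yaw": 0},
], squeeze=4)

```text
time_s: 5.48
tcp_pos: [0.5237, 0.3352, 0.2186]
eef_rot: [180.0, -0.0, 48.3]
contact_force: [0.1, 0.1, -2.1]
gripper_width: 0.0442
gripper_force: 4.0
```

```bash
python3 -c "
from h import *
bottle_tilt()"
```

```text
side 583 a [-111.  -81.  -18.] h [-65. -27.  -1.] [array([-57.1, -29.1]), array([109.7,  47.4]), np.float64(22.7)]
top 552 a [-107.  -69.  -32.] h [-44. -21.  -1.] [array([-67.6, -20.5]), array([95.3, 11.9]), np.float64(27.6)]
wrist 429 a [15. 18. 22.] h [-18. -12.  -0.] [array([ 18.3, -10.3]), array([ 6.1, 20.4]), np.float64(8.4)]
5.4833 [0.5237 0.3352 0.2186] w 0.04416691150823539 F [ 0.05  0.12 -2.11] M [-0.022 -0.125  0.052]
```

Request:
apply_moves([
  {"dp": [0,0,0],"yaw": 0},
  {"dp": [0,0,0],"yaw": 0},
  {"dp": [0,0,0],"yaw": 0},
  {"dp": [0,0,0],"yaw": 0},
  {"dp": [0,0,0],"yaw": 0},
], squeeze=3.3)

```text
time_s: 6.05
tcp_pos: [0.5237, 0.3352, 0.2186]
eef_rot: [180.0, 0.0, 48.3]
contact_force: [-0.1, 0.7, -1.0]
gripper_width: 0.0439
gripper_force: 3.3
```

```bash
python3 -c "
from h import *
bottle_tilt()"
```

```text
side 672 a [-88. -55. -12.] h [-97. -47.  -2.] [array([-42. , -49.7]), array([108.5,  51. ]), np.float64(51.1)]
top 547 a [-88. -53. -21.] h [-75. -37.  -1.] [array([-49.2, -41.8]), array([103.7,  37.7]), np.float64(60.0)]
wrist 1032 a [-33. -20.  25.] h [-15.  -8.  -1.] [array([-5.2, -8.1]), array([60.5, 17.8]), np.float64(3.4)]
6.05 [0.5237 0.3352 0.2186] w 0.043865536593328036 F [-0.14  0.74 -1.04] M [-0.078 -0.052 -0.016]
```

Request:
apply_moves([
  {"dp": [0,0,0],"yaw": 0},
  {"dp": [0,0,0],"yaw": 0},
  {"dp": [0,0,0],"yaw": 0},
  {"dp": [0,0,0],"yaw": 0},
  {"dp": [0,0,0],"yaw": 0},
], squeeze=3)

```text
time_s: 6.62
tcp_pos: [0.5237, 0.3352, 0.2185]
eef_rot: [-180.0, 0.0, 48.3]
contact_force: [0.1, 0.2, -2.4]
gripper_width: 0.0438
gripper_force: 3.0
```

```bash
python3 -c "
from h import *
bottle_tilt()"
```

```text
side 672 a [-88. -54. -11.] h [-98. -47.  -2.] [array([-41.7, -50.9]), array([106.6,  49.4]), np.float64(47.5)]
top 553 a [-88. -53. -20.] h [-77. -37.  -1.] [array([-49.2, -41.7]), array([103.2,  37.8]), np.float64(60.7)]
wrist 1022 a [-32. -20.  25.] h [-15.  -8.  -0.] [array([-5.5, -8. ]), array([60.6, 17.8]), np.float64(4.1)]
6.6167 [0.5237 0.3352 0.2185] w 0.04376285225819456 F [ 0.05  0.19 -2.35] M [-0.005 -0.133 -0.007]
```

Request:
apply_moves([
  {"dp": [0,0,0.0],"yaw": 0},
  {"dp": [0,0,0.0],"yaw": 0},
  {"dp": [0,-0.005,0.01],"yaw": -1},
  {"dp": [0,-0.02,0.02],"yaw": -3},
  {"dp": [0,-0.045,0.03],"yaw": -6},
  {"dp": [0,-0.075,0.04],"yaw": -10},
  {"dp": [0,-0.11,0.04],"yaw": -15},
  {"dp": [0,-0.145,0.04],"yaw": -20},
  {"dp": [0,-0.18,0.04],"yaw": -25},
  {"dp": [0,-0.215,0.04],"yaw": -30},
  {"dp": [0,-0.25,0.04],"yaw": -35},
  {"dp": [0,-0.285,0.04],"yaw": -40},
  {"dp": [0,-0.32,0.04],"yaw": -45},
  {"dp": [0,-0.355,0.04],"yaw": -50},
  {"dp": [0,-0.39,0.04],"yaw": -55},
], squeeze=14)

```text
time_s: 8.02
tcp_pos: [0.523, -0.0572, 0.2602]
eef_rot: [-180.0, -0.1, -7.0]
contact_force: [0.7, 1.5, -1.5]
gripper_width: 0.0444
gripper_force: 14.0
```

Request:
apply_moves([
  {"dp": [0,-0.035,0],"yaw": -5},
  {"dp": [0,-0.07,0],"yaw": -10},
  {"dp": [0,-0.105,0],"yaw": -15},
  {"dp": [0.006,-0.14,0],"yaw": -20},
  {"dp": [0.006,-0.175,0],"yaw": -25},
  {"dp": [0.006,-0.205,0],"yaw": -29},
  {"dp": [0.006,-0.23,0],"yaw": -32},
  {"dp": [0.006,-0.25,0],"yaw": -34},
  {"dp": [0.006,-0.265,0],"yaw": -35},
  {"dp": [0.006,-0.275,0],"yaw": -35},
  {"dp": [0.006,-0.278,0],"yaw": -35},
  {"dp": [0.006,-0.278,0],"yaw": -35},
  {"dp": [0.006,-0.278,0],"yaw": -35},
])

```text
time_s: 9.1
tcp_pos: [0.5295, -0.3324, 0.259]
eef_rot: [-180.0, -0.0, -41.7]
contact_force: [-0.4, 0.4, -1.4]
gripper_width: 0.0441
gripper_force: 14.0
```

Run:
```python
from h import *
bottle_tilt()
c=dict(np.load('t0.npz')); I=c['image'].astype(int); g=I.sum(-1).astype(np.uint8 if 0 else int)
m=np.zeros(g.shape,np.uint8); u,v=int(543*.7),int(333*.7); m[v-30:v+30,u-30:u+30]=(g[v-30:v+30,u-30:u+30]<190)
cs,_=cv2.findContours(m,cv2.RETR_EXTERNAL,cv2.CHAIN_APPROX_NONE); k=max(cs,key=cv2.contourArea)
k=k.reshape(-1,2).astype(float); R=c['R'];o=-R.T@c['t']
d=np.c_[(k[:,0]-c['cx'])/c['fx'],(k[:,1]-c['cy'])/c['fy'],np.ones(len(k))]@R
X=o+d*((.004-o[2])/d[:,2])[:,None]
print('mat',cv2.minEnclosingCircle((X[:,:2]*1000).astype(np.float32)),cv2.fitEllipse((X[:,:2]*1000).astype(np.float32)))
```

```text
side 1325 a [-83. -41.  20.] h [-95. -49.  -4.] [array([-30.8, -42.5]), array([131.8,  44.9]), np.float64(48.7)]
wrist 981 a [-34. -22.  24.] h [-15.  -9.  -1.] [array([-6.3, -8.4]), array([60.5, 18. ]), np.float64(2.4)]
9.1 [ 0.5295 -0.3324  0.259 ] w 0.044088217249955444 F [-0.35  0.41 -1.44] M [ 0.002 -0.065  0.033]
mat ((473.2680358886719, -281.23291015625), 59.441932678222656) ((473.2449951171875, -281.1446228027344), (114.21869659423828, 116.21810913085938), 64.60855865478516)
```

Request:
apply_moves([
  {"dp": [0,0,-0.03],"yaw": 0},
  {"dp": [0,0,-0.06],"yaw": 0},
  {"dp": [0,0,-0.09],"yaw": 0},
  {"dp": [0,0,-0.115],"yaw": 0},
  {"dp": [0,0,-0.13],"yaw": 0},
  {"dp": [0,0,-0.14],"yaw": 0},
  {"dp": [0,0,-0.145],"yaw": 0},
  {"dp": [0,0,-0.145],"yaw": 0},
  {"dp": [0,0,-0.145],"yaw": 0},
])

```text
time_s: 10.0
tcp_pos: [0.5304, -0.3328, 0.1145]
eef_rot: [-180.0, -0.1, -41.6]
contact_force: [0.0, 0.5, -0.9]
gripper_width: 0.044
gripper_force: 14.0
```

Run:
```python
from h import *
bottle_tilt()
```

```text
side 998 a [-85. -47.  10.] h [-95. -52. -13.] [array([-33.5, -45.6]), array([123.2,  44.3]), np.float64(47.8)]
wrist 996 a [-33. -22.  24.] h [-15.  -8.  -0.] [array([-5.5, -7.9]), array([59.5, 16.4]), np.float64(1.7)]
10.0 [ 0.5304 -0.3328  0.1145] w 0.043994462520725995 F [ 0.04  0.48 -0.91] M [-0.026 -0.042 -0.02 ]
```

Request:
apply_moves([
  {"dp": [0,0,-0.004],"yaw": 0},
  {"dp": [0,0,-0.007],"yaw": 0},
  {"dp": [-0.0025,0.002,-0.007],"yaw": 0},
  {"dp": [-0.0045,0.004,-0.005],"yaw": 0},
  {"dp": [-0.007,0.006,-0.002],"yaw": 0},
  {"dp": [-0.0105,0.009,-0.0005],"yaw": 0},
  {"dp": [-0.014,0.012,0.001],"yaw": 0},
  {"dp": [-0.0175,0.0155,0.0025],"yaw": 0},
  {"dp": [-0.021,0.019,0.004],"yaw": 0},
  {"dp": [-0.025,0.022,0.005],"yaw": 0},
  {"dp": [-0.0285,0.0255,0.006],"yaw": 0},
  {"dp": [-0.0285,0.0255,0.006],"yaw": 0},
], squeeze=3)

```text
time_s: 11.15
tcp_pos: [0.5004, -0.3066, 0.1199]
eef_rot: [-180.0, 0.0, -41.7]
contact_force: [-0.0, 1.0, -1.6]
gripper_width: 0.0439
gripper_force: 3.0
```

Run:
```python
from h import *
bottle_tilt()
```

```text
side 896 a [-78. -42.  25.] h [-92. -50.  -9.] [array([-26.3, -38.6]), array([128.7,  44.3]), np.float64(48.7)]
wrist 1066 a [-35. -21.  29.] h [-18.  -6.  -0.] [array([-5.2, -6.9]), array([68. , 18.4]), np.float64(9.7)]
11.15 [ 0.5004 -0.3066  0.1199] w 0.04391797907113546 F [-0.01  0.96 -1.63] M [0.064 0.036 0.04 ]
```

Run:
```python
from h import *
c=cap('side');save(c,'e.png',(190,230,370,365),(720,540))
W=world(c);s=get_state();print(pix(c,s['tcp_pos']),pix(c,[.473,-.281,.004]))
np.savez('s1.npz',**c)
```

```text
[315.42879811 275.33999665] [293.82083046 315.94891861]
```

View pics/e.png

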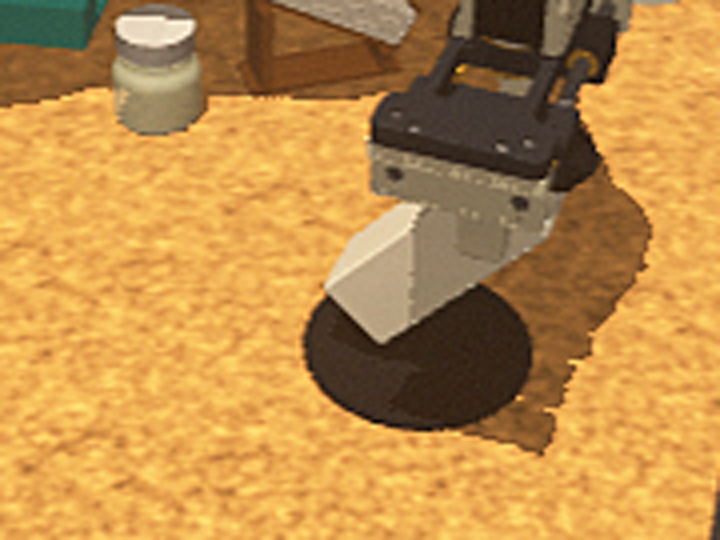

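```bash
cat >> h.py <<'E'
def verts(s,phi,L=.114):
    p=s['tcp_pos']-[0,0,.003]; y=np.radians(s['eef_rot'][2]); d=np.array([np.cos(y),np.sin(y),0]); e=np.array([-d[1],d[0],0]); z=np.array([0,0,1.])
    f=np.radians(phi); u=-d*np.cos(f)-z*np.sin(f); n=d*np.sin(f)-z*np.cos(f)
    return np.array([p+L*u+i*.022*n+j*.022*e for i in(1,-1) for j in(1,-1)])
E
python3 - <<'E'
from h import *
c=dict(np.load('s1.npz'));s=get_state()
for phi in(36,40,44,48,52):
    V=verts(s,phi);print(phi,((pix(c,V)-[190,230])*4).round(0).tolist(),V[:,2].round(4))
E
```

```text
36 [[356.0, 259.0], [328.0, 311.0], [312.0, 193.0], [281.0, 243.0]] [0.0318 0.0318 0.0674 0.0674]
40 [[367.0, 269.0], [339.0, 322.0], [318.0, 206.0], [287.0, 256.0]] [0.0264 0.0264 0.0601 0.0601]
44 [[378.0, 279.0], [350.0, 332.0], [325.0, 218.0], [295.0, 269.0]] [0.0216 0.0216 0.0532 0.0532]
48 [[390.0, 289.0], [363.0, 342.0], [333.0, 230.0], [303.0, 282.0]] [0.0171 0.0171 0.0466 0.0466]
52 [[403.0, 298.0], [376.0, 352.0], [342.0, 242.0], [313.0, 294.0]] [0.0132 0.0132 0.0403 0.0403]
```

Run:
```python
from h import *
s=get_state();p=s['tcp_pos'];y=np.radians(s['eef_rot'][2]);d=np.array([np.cos(y),np.sin(y)]);e=np.array([-d[1],d[0]])
c=cap('wrist');W=world(c);a=(W[...,:2]-p[:2])@d*1000;b=(W[...,:2]-p[:2])@e*1000;h=(W[...,2]-p[2]+.003)*1000
for v in range(150,300,6):
    print(v,[(round(a[v,u]),round(b[v,u]),round(h[v,u]),int(c['image'][v,u].sum())) for u in (270,284,298)])
save(c,'f.png',(100,60,460,330),(720,540))
```

```text
150 [(53, 10, -115, 554), (53, -1, -114, 523), (53, -12, -115, 528)]
156 [(49, 10, -116, 572), (49, -1, -116, 607), (49, -12, -114, 565)]
162 [(44, 10, -115, 612), (44, -1, -116, 617), (44, -12, -115, 586)]
168 [(39, 10, -115, 287), (39, -1, -117, 303), (39, -12, -116, 372)]
174 [(35, 10, -115, 330), (35, -1, -116, 278), (35, -12, -115, 373)]
180 [(30, 10, -116, 243), (30, -1, -115, 406), (30, -12, -115, 329)]
186 [(26, 10, -115, 291), (26, -1, -115, 382), (26, -12, -115, 389)]
192 [(21, 10, -116, 210), (21, -1, -112, 122), (21, -12, -114, 368)]
198 [(44, 5, 26, 81), (44, 0, 27, 78), (17, -12, -112, 69)]
204 [(42, 5, 27, 79), (43, 0, 29, 80), (42, -4, 28, 95)]
210 [(40, 5, 29, 68), (40, 0, 29, 86), (41, -4, 30, 85)]
216 [(39, 5, 31, 73), (39, 0, 31, 77), (39, -4, 31, 72)]
222 [(37, 5, 32, 77), (37, 0, 33, 86), (37, -4, 32, 74)]
228 [(35, 5, 33, 52), (35, 0, 33, 81), (35, -4, 33, 82)]
234 [(34, 5, 35, 49), (34, 0, 36, 89), (34, -4, 36, 89)]
240 [(32, 5, 37, 55), (32, 0, 36, 72), (32, -4, 36, 60)]
246 [(30, 5, 38, 50), (30, 1, 38, 51), (30, -4, 38, 54)]
252 [(29, 5, 39, 60), (29, 1, 39, 63), (29, -4, 39, 45)]
258 [(27, 5, 41, 52), (28, 1, 42, 38), (27, -4, 40, 61)]
264 [(25, 5, 41, 53), (26, 1, 42, 70), (25, -4, 41, 49)]
270 [(22, 5, 38, 61), (23, 1, 40, 49), (21, -4, 35, 67)]
276 [(32, 4, 65, 167), (32, 1, 64, 171), (31, -3, 63, 162)]
282 [(30, 4, 65, 197), (31, 1, 65, 187), (30, -3, 65, 194)]
288 [(29, 4, 65, 208), (29, 1, 65, 213), (30, -3, 66, 205)]
294 [(28, 4, 67, 197), (28, 1, 66, 205), (28, -3, 66, 201)]
```

View pics/f.png

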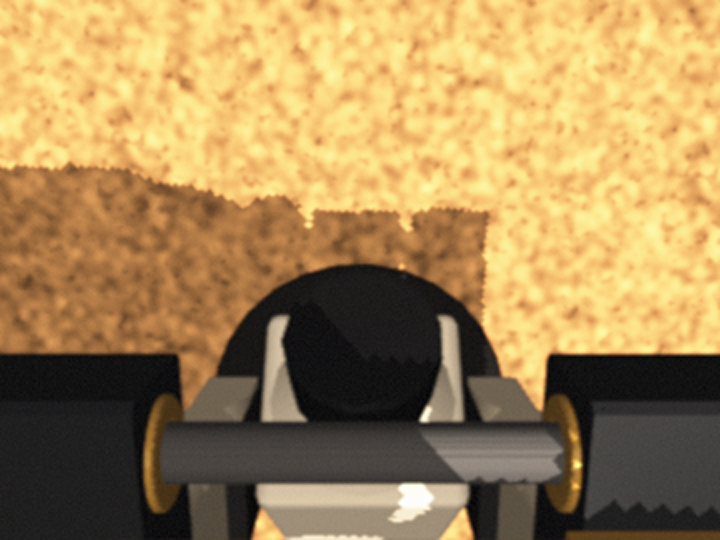

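Wrist crop: cap end face around (360,340), seen as leaning 50° from level; the bottle never turned on the mat. I'll go back and drag it with more press.

Request:
apply_moves([
  {"dp": [0.0135,-0.012,0.003],"yaw": 0},
  {"dp": [0.027,-0.024,0.003],"yaw": 0},
  {"dp": [0.027,-0.024,0.003],"yaw": 0},
  {"dp": [0.027,-0.024,-0.006],"yaw": 0},
  {"dp": [0.027,-0.024,-0.011],"yaw": 0},
  {"dp": [0.0254,-0.0226,-0.0135],"yaw": 0},
  {"dp": [0.0232,-0.0206,-0.0145],"yaw": 0},
  {"dp": [0.0202,-0.018,-0.0145],"yaw": 0},
  {"dp": [0.0172,-0.0153,-0.013],"yaw": 0},
  {"dp": [0.0142,-0.0126,-0.011],"yaw": 0},
  {"dp": [0.0112,-0.01,-0.009],"yaw": 0},
  {"dp": [0.0082,-0.0073,-0.007],"yaw": 0},
])

```text
time_s: 12.4
tcp_pos: [0.5083, -0.3139, 0.1124]
eef_rot: [180.0, 0.1, -41.7]
contact_force: [0.1, 0.6, -1.7]
gripper_width: 0.0442
gripper_force: 3.0
```

```bash
cat >> h.py <<'E'
def captilt():
    s=get_state();p=s['tcp_pos'];y=np.radians(s['eef_rot'][2]);d=np.array([np.cos(y),np.sin(y)]);e=np.array([-d[1],d[0]])
    c=cap('wrist');W=world(c);a=(W[...,:2]-p[:2])@d*1000;b=(W[...,:2]-p[:2])@e*1000;h=(W[...,2]-p[2]+.003)*1000
    m=(abs(b)<5)&(h>0)&(h<60)&(c['image'].astype(int).sum(-1)<140)&(a>-20)&(a<70)
    A,H=a[m],h[m]
    if len(A)<30: print('few',len(A)); return
    for _ in range(4):
        q=np.polyfit(A,H,1); r_=H-np.polyval(q,A); k=abs(r_)<max(1.2,1.5*r_.std()); A,H=A[k],H[k]
    phi=90-np.degrees(np.arctan(-q[0])); f=np.radians(phi); n=np.array([np.cos(f),np.sin(f)]); l=np.array([-np.sin(f),np.cos(f)])
    P=np.c_[A,H]; lat=P@l
    print('phi',phi.round(1),'tipdist',(P@n).mean().round(1),'lat',np.percentile(lat,[2,98]).round(1),'hmax',H.max().round(1),len(A),'t',s['time_s'],p.round(4),s['contact_force'].round(1))
E
python3 -c "
from h import *
captilt();c=cap('side');save(c,'g.png',(190,230,370,365),(720,540))"
```

```text
phi 59.8 tipdist 60.7 lat [-16.7   1.7] hmax 54.4 2049 t 12.4 [ 0.5083 -0.3139  0.1124] [ 0.1  0.6 -1.7]
```

Run:
```python
from h import *
s=get_state();p=s['tcp_pos'];y=np.radians(s['eef_rot'][2]);d=np.array([np.cos(y),np.sin(y)]);e=np.array([-d[1],d[0]])
c=cap('wrist');W=world(c);a=(W[...,:2]-p[:2])@d*1000;h=(W[...,2]-p[2]+.003)*1000
for v in range(190,300,8): print(v,a[v,284].round(),h[v,284].round(),int(c['image'][v,284].sum()))
```

```text
190 23.0 -109.0 287
198 17.0 -108.0 369
206 45.0 43.0 77
214 43.0 46.0 94
222 41.0 47.0 90
230 39.0 48.0 100
238 37.0 49.0 107
246 35.0 50.0 53
254 33.0 52.0 56
262 31.0 52.0 61
270 28.0 52.0 79
278 31.0 63.0 172
286 30.0 65.0 202
294 28.0 66.0 198
```

View pics/g.png

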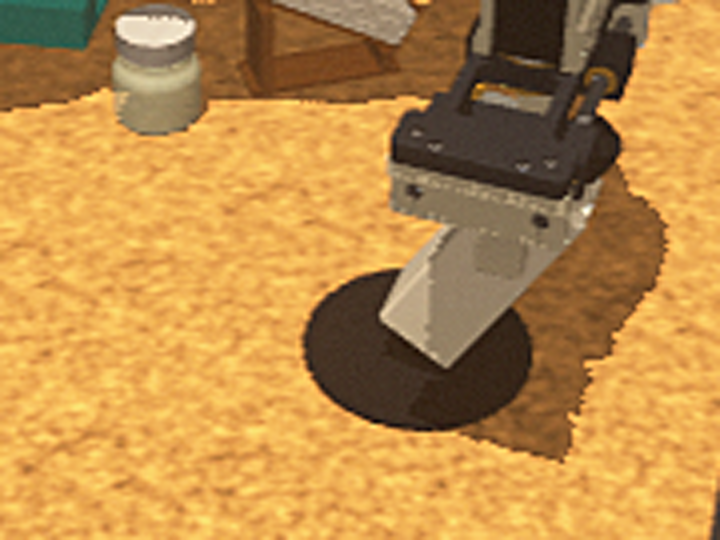

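Side crop: the bottle leans about 60° at (450,290), base corner at (445,367) on the mat; it has slid up in the pads. I'll lay it back down and regrip by the round cap, which pivots far more easily.

Request:
apply_moves([
  {"dp": [0.0075,-0.0067,-0.004],"yaw": 0},
  {"dp": [0.015,-0.0133,-0.009],"yaw": 0},
  {"dp": [0.024,-0.0213,-0.015],"yaw": 0},
  {"dp": [0.03,-0.0266,-0.021],"yaw": 0},
  {"dp": [0.035,-0.0313,-0.026],"yaw": 0},
  {"dp": [0.0396,-0.0352,-0.033],"yaw": 0},
  {"dp": [0.0433,-0.0386,-0.04],"yaw": 0},
  {"dp": [0.047,-0.042,-0.047],"yaw": 0},
  {"dp": [0.0508,-0.0452,-0.055],"yaw": 0},
  {"dp": [0.053,-0.0472,-0.062],"yaw": 0},
  {"dp": [0.0545,-0.0485,-0.066],"yaw": 0},
  {"dp": [0.0545,-0.0485,-0.066],"yaw": 0},
])

```text
time_s: 13.55
tcp_pos: [0.5629, -0.3627, 0.0447]
eef_rot: [179.9, 0.2, -41.7]
contact_force: [-1.0, 0.2, -1.1]
gripper_width: 0.0444
gripper_force: 3.0
```

```bash
cat > wl.py <<'E'
from h import *
s=get_state();p=s['tcp_pos'];y=np.radians(s['eef_rot'][2]);d=np.array([np.cos(y),np.sin(y)]);e=np.array([-d[1],d[0]])
print(s['time_s'],p.round(4),s['contact_force'].round(1))
c=cap('wrist');W=world(c);a=(W[...,:2]-p[:2])@d*1000;h=W[...,2]*1000
for v in range(60,300,12): print(v,a[v,284].round(),'z',h[v,284].round(),int(c['image'][v,284].sum()))
E
python3 wl.py
```

```text
13.55 [ 0.5629 -0.3627  0.0447] [-1.   0.2 -1.1]
60 101.0 z 1.0 624
72 96.0 z 2.0 580
84 90.0 z 2.0 599
96 84.0 z 1.0 541
108 78.0 z 2.0 597
120 72.0 z 2.0 618
132 67.0 z 56.0 28
144 63.0 z 62.0 106
156 58.0 z 62.0 101
168 54.0 z 62.0 98
180 50.0 z 61.0 103
192 45.0 z 60.0 131
204 40.0 z 60.0 755
216 37.0 z 63.0 756
228 32.0 z 64.0 627
240 28.0 z 66.0 570
252 23.0 z 66.0 572
264 18.0 z 64.0 578
276 32.0 z 105.0 159
288 30.0 z 107.0 191
```

Request:
apply_moves([
  {"dp": [0,0,-0.004],"yaw": 0},
  {"dp": [0,0,-0.008],"yaw": 0},
  {"dp": [0,0,-0.012],"yaw": 0},
  {"dp": [0,0,-0.013],"yaw": 0},
  {"dp": [0,0,-0.013],"yaw": 0},
])

```text
time_s: 14.02
tcp_pos: [0.5635, -0.3628, 0.0331]
eef_rot: [180.0, 0.0, -41.7]
contact_force: [-0.4, -0.1, -1.2]
gripper_width: 0.0437
gripper_force: 3.0
```

Request:
apply_moves([
  {"dp": [0,0,0],"yaw": 0},
  {"dp": [0,0,0],"yaw": 0},
  {"dp": [0,0,0],"yaw": 0},
  {"dp": [0,0,0],"yaw": 0},
  {"dp": [0,0,0],"yaw": 0},
  {"dp": [0,0,0],"yaw": 0},
  {"dp": [0,0,0.03],"yaw": 0},
  {"dp": [0,0,0.06],"yaw": 0},
  {"dp": [0,0,0.09],"yaw": 0},
  {"dp": [0,0,0.11],"yaw": 0},
  {"dp": [0,0,0.12],"yaw": 0},
  {"dp": [0,0,0.12],"yaw": 0},
], grip=-1)

```text
time_s: 15.02
tcp_pos: [0.5652, -0.3636, 0.1566]
eef_rot: [-179.9, -0.3, -41.7]
contact_force: [-0.2, 0.4, -0.2]
gripper_width: 0.0875
gripper_force: 0.0
```

```bash
python3 wl.py
python3 - <<'E'
from h import *
c=cap('wrist');W=world(c);g=c['image'].astype(int).sum(-1);z=W[...,2];s=get_state()
near=np.hypot(W[...,0]-s['tcp_pos'][0],W[...,1]-s['tcp_pos'][1])<.16
for n,m in(('cap',near&(z>.018)&(z<.06)&(g<150)),('body',near&(z>.03)&(z<.06)&(g>350))):
    P=W[m];print(n,len(P),P.mean(0).round(4),[np.round(x,1) for x in cv2.minAreaRect((P[:,:2]*1000).astype(np.float32))],np.percentile(z[m],[5,50,95]).round(4))
E
```

```text
15.0167 [ 0.5652 -0.3636  0.1566] [-0.2  0.4 -0.2]
60 124.0 z 2.0 522
72 115.0 z 2.0 554
84 106.0 z 1.0 583
96 96.0 z 3.0 527
108 87.0 z 1.0 540
120 77.0 z 0.0 568
132 67.0 z 35.0 93
144 58.0 z 37.0 130
156 49.0 z 36.0 119
168 40.0 z 39.0 572
180 32.0 z 46.0 544
192 23.0 z 46.0 551
204 13.0 z 45.0 718
216 4.0 z 47.0 747
228 -6.0 z 47.0 745
240 -15.0 z 48.0 683
252 -25.0 z 47.0 542
264 -35.0 z 48.0 744
276 32.0 z 218.0 138
288 29.0 z 218.0 179
cap 5026 [ 0.5924 -0.4733  0.0392] [array([ 587.4, -437.4]), array([149.2, 105. ]), np.float64(0.2)] [0.021  0.0368 0.0579]
body 7197 [ 0.5576 -0.3553  0.0464] [array([ 520.9, -382.7]), array([148., 156.]), np.float64(38.3)] [0.0379 0.0469 0.0502]
```

Run:
```python
from h import *
c=dict(np.load('t0.npz'));W=world(c);x,y,z=W[...,0],W[...,1],W[...,2]
m=(y<-.38)&(y>-.8)&(x>.35)&(x<.75)&(z>.015)
i=np.argsort(-y[m])[:400:40];print(W[m][i].round(3))
q=np.array([.543,-.474]);dd=np.hypot(x-q[0],y-q[1])[m];print('nearest',W[m][np.argmin(dd)],dd.min())
```

```text
[[ 0.553 -0.486  0.076]
 [ 0.619 -0.488  0.076]
 [ 0.527 -0.489  0.023]
 [ 0.572 -0.489  0.084]
 [ 0.692 -0.489  0.073]
 [ 0.511 -0.489  0.081]
 [ 0.551 -0.489  0.016]
 [ 0.662 -0.489  0.083]
 [ 0.54  -0.49   0.049]
 [ 0.591 -0.49   0.061]]
nearest [ 0.54240253 -0.48853522  0.06638572] 0.014547498305925928
```

Request:
apply_moves([
  {"dp": [0,0,-0.035],"yaw": 0},
  {"dp": [0,0,-0.07],"yaw": 0},
  {"dp": [0,0,-0.1],"yaw": 0},
  {"dp": [0,0,-0.115],"yaw": 0},
  {"dp": [0,0,-0.12],"yaw": 0},
  {"dp": [0,0,-0.12],"yaw": 0},
])

```text
time_s: 15.62
tcp_pos: [0.5621, -0.3625, 0.0304]
eef_rot: [179.9, 0.3, -41.7]
contact_force: [-1.0, 0.4, 0.4]
gripper_width: 0.0875
gripper_force: 0.0
```

Request:
apply_moves([
  {"dp": [0,0,0],"yaw": 0},
  {"dp": [0,0,0],"yaw": 0},
  {"dp": [0,0,0],"yaw": 0},
  {"dp": [0,0,0],"yaw": 0},
  {"dp": [0,0,0],"yaw": 0},
  {"dp": [0,0,0],"yaw": 0},
  {"dp": [0,0,0.007],"yaw": 0},
  {"dp": [-0.005,0.0045,0.015],"yaw": 0},
  {"dp": [-0.017,0.015,0.015],"yaw": 0},
  {"dp": [-0.034,0.03,0.015],"yaw": 0},
  {"dp": [-0.05,0.045,0.015],"yaw": 0},
  {"dp": [-0.062,0.055,0.015],"yaw": 0},
  {"dp": [-0.067,0.06,0.013],"yaw": 0},
  {"dp": [-0.067,0.06,0.007],"yaw": 0},
  {"dp": [-0.067,0.06,0.003],"yaw": 0},
  {"dp": [-0.067,0.06,0.001],"yaw": 0},
  {"dp": [-0.067,0.06,0.001],"yaw": 0},
], grip=1, squeeze=20)

```text
time_s: 17.03
tcp_pos: [0.4978, -0.3039, 0.0376]
eef_rot: [180.0, -0.2, -41.6]
contact_force: [-5.9, 2.4, 23.0]
gripper_width: 0.0438
gripper_force: 20.0
```

Request:
apply_moves([
  {"dp": [0,0,0],"yaw": 0},
  {"dp": [0,0,0],"yaw": 0},
  {"dp": [0,0,0],"yaw": 0},
  {"dp": [0,0,0],"yaw": 0},
  {"dp": [0,0,0],"yaw": 0},
  {"dp": [0,0,0],"yaw": 0},
  {"dp": [0,0,0.03],"yaw": 0},
  {"dp": [0,0,0.06],"yaw": 0},
  {"dp": [0,0,0.08],"yaw": 0},
  {"dp": [0.01,-0.009,0.1],"yaw": 0},
  {"dp": [0.025,-0.022,0.1],"yaw": 0},
  {"dp": [0.025,-0.022,0.1],"yaw": 0},
  {"dp": [0.025,-0.022,0.1],"yaw": 0},
], grip=-1)

```text
time_s: 18.12
tcp_pos: [0.5222, -0.3253, 0.1342]
eef_rot: [-180.0, 0.0, -41.7]
contact_force: [-0.6, 1.0, -0.5]
gripper_width: 0.0877
gripper_force: 0.0
```

Run:
```python
from h import *
s=get_state();p=s['tcp_pos'];y=np.radians(s['eef_rot'][2]);d=np.array([np.cos(y),np.sin(y)]);e=np.array([-d[1],d[0]])
print(s['time_s'],p.round(4),s['eef_rot'][2])
c=cap('wrist');W=world(c);a=(W[...,:2]-p[:2])@d*1000;b=(W[...,:2]-p[:2])@e*1000;z=W[...,2]*1000;g=c['image'].astype(int).sum(-1)
for n,m in(('cap',(abs(b)<30)&(a<80)&(z>18)&(z<60)&(g<170)),('body',(abs(b)<40)&(a>-60)&(z>38)&(z<60)&(g>350))):
    P=np.c_[a[m],b[m]];print(n,len(P),[np.round(x,1) for x in cv2.minAreaRect(P.astype(np.float32))],np.percentile(a[m],[1,99]),np.percentile(z[m],[5,50,95]).round(1))
```

```text
18.1167 [ 0.5222 -0.3253  0.1342] -41.7256088496424
cap 1182 [array([13.4,  4.3]), array([30.3, 47.7]), np.float64(76.9)] [13.71382643 34.71764821] [27.8 39.  41.6]
body 3437 [array([-23.4,   1.3]), array([42.5, 73.4]), np.float64(89.4)] [-59.37776063  11.83065378] [40.5 49.1 50.3]
```

Request:
apply_moves([
  {"dp": [0.009,-0.008,-0.02],"yaw": 0},
  {"dp": [0.018,-0.016,-0.05],"yaw": 0},
  {"dp": [0.018,-0.016,-0.075],"yaw": 0},
  {"dp": [0.018,-0.016,-0.095],"yaw": 0},
  {"dp": [0.018,-0.016,-0.105],"yaw": 0},
  {"dp": [0.018,-0.016,-0.105],"yaw": 0},
  {"dp": [0.018,-0.016,-0.105],"yaw": 0},
])

```text
time_s: 18.75
tcp_pos: [0.5396, -0.3409, 0.0294]
eef_rot: [180.0, 0.1, -41.7]
contact_force: [-0.2, 0.7, 0.1]
gripper_width: 0.0874
gripper_force: 0.0
```

Request:
apply_moves([
  {"dp": [0,0,0],"yaw": 0},
  {"dp": [0,0,0],"yaw": 0},
  {"dp": [0,0,0],"yaw": 0},
  {"dp": [0,0,0],"yaw": 0},
  {"dp": [0,0,0],"yaw": 0},
  {"dp": [0,0,0],"yaw": 0},
  {"dp": [0,0,0],"yaw": 0},
  {"dp": [0,0,0],"yaw": 0},
  {"dp": [0,0,0.005],"yaw": 0},
  {"dp": [0,0,0.015],"yaw": 0},
  {"dp": [-0.001,0.001,0.03],"yaw": 0},
  {"dp": [-0.003,0.003,0.045],"yaw": 0},
  {"dp": [-0.007,0.006,0.06],"yaw": 0},
  {"dp": [-0.012,0.01,0.075],"yaw": 0},
  {"dp": [-0.018,0.016,0.09],"yaw": 0},
  {"dp": [-0.026,0.023,0.105],"yaw": 0},
  {"dp": [-0.035,0.032,0.12],"yaw": 0},
  {"dp": [-0.045,0.041,0.135],"yaw": 0},
  {"dp": [-0.045,0.041,0.15],"yaw": 0},
  {"dp": [-0.045,0.041,0.15],"yaw": 0},
], grip=1, squeeze=6)

```text
time_s: 20.42
tcp_pos: [0.4961, -0.3004, 0.1839]
eef_rot: [-179.9, -0.3, -41.6]
contact_force: [2.3, -0.1, -0.4]
gripper_width: 0.0274
gripper_force: 6.0
```

Run:
```python
from h import *
s=get_state();print(s['tcp_pos'],s['gripper_width'],s['contact_force'])
c=cap('side');save(c,'i.png',(190,200,370,335),(720,540))
```

```text
[ 0.49609027 -0.30036973  0.18391125] 0.027351685041044477 [ 2.27910884 -0.07710354 -0.409609  ]
```

View pics/i.png

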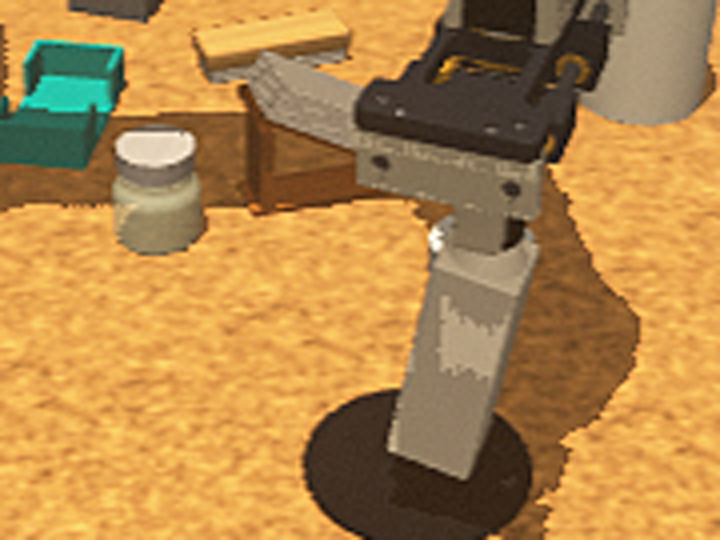

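Side crop: gripped by the cap, the bottle now hangs at about 78° from level over the mat (base at (435,460)). I'll ease the grip to let it swing further.

Request:
apply_moves([
  {"dp": [0,0,0],"yaw": 0},
  {"dp": [0,0,0],"yaw": 0},
  {"dp": [0,0,0],"yaw": 0},
  {"dp": [0,0,0],"yaw": 0},
  {"dp": [0,0,0],"yaw": 0},
], squeeze=3.5)

```text
time_s: 20.88
tcp_pos: [0.4947, -0.3001, 0.1788]
eef_rot: [180.0, 0.1, -41.7]
contact_force: [0.5, 0.7, -1.7]
gripper_width: 0.0277
gripper_force: 3.5
```

```bash
cat >> h.py <<'E'
def hang():
    s=get_state();p=s['tcp_pos']
    for n in('side','top'):
        c=cap(n);W=world(c);I=c['image'].astype(int);g=I.sum(-1);sat=I.max(-1)-I.min(-1)
        m=(np.hypot(W[...,0]-p[0],W[...,1]-p[1])<.09)&(W[...,2]<p[2]-.035)&(W[...,2]>.015)&(sat<70)&(g>170)
        P=W[m]
        if len(P)<50: print(n,len(P)); continue
        zb=np.arange(.02,p[2]-.035,.02)
        print(n,len(P),[(round(z_,2),(P[abs(P[:,2]-z_)<.008][:,:2].mean(0)*1000).round(1).tolist()) for z_ in zb if (abs(P[:,2]-z_)<.008).sum()>8],'zmin',P[:,2].min().round(4))
    print(s['time_s'],p.round(4),s['eef_rot'].round(1),s['contact_force'].round(1))
E
python3 -c "
from h import *
hang()"
```

```text
side 1278 [(np.float64(0.02), [471.4, -304.7]), (np.float64(0.04), [470.2, -304.8]), (np.float64(0.06), [473.4, -307.0]), (np.float64(0.08), [475.4, -309.5]), (np.float64(0.1), [477.5, -311.6]), (np.float64(0.12), [480.0, -313.8]), (np.float64(0.14), [486.6, -310.6])] zmin 0.015
top 10
20.8833 [ 0.4947 -0.3001  0.1788] [ 1.80e+02  1.00e-01 -4.17e+01] [ 0.5  0.7 -1.7]
```

Request:
apply_moves([
  {"dp": [-0.002,0.002,-0.008],"yaw": 0},
  {"dp": [-0.003,0.003,-0.015],"yaw": 0},
  {"dp": [-0.0035,0.003,-0.02],"yaw": 0},
  {"dp": [-0.004,0.0035,-0.0235],"yaw": 0},
  {"dp": [-0.006,0.0055,-0.0245],"yaw": 0},
  {"dp": [-0.0085,0.0075,-0.0245],"yaw": 0},
  {"dp": [-0.011,0.01,-0.0245],"yaw": 0},
  {"dp": [-0.0135,0.012,-0.0245],"yaw": 0},
  {"dp": [-0.016,0.0142,-0.0245],"yaw": 0},
  {"dp": [-0.0185,0.0165,-0.0245],"yaw": 0},
  {"dp": [-0.0217,0.0191,-0.0245],"yaw": 0},
  {"dp": [-0.0217,0.0191,-0.0245],"yaw": 0},
])

```text
time_s: 21.98
tcp_pos: [0.4746, -0.2814, 0.1567]
eef_rot: [-179.9, -0.3, -41.6]
contact_force: [1.0, -0.7, 8.2]
gripper_width: 0.0318
gripper_force: 5.3
```

```bash
python3 -c "
from h import *
hang()"
```

```text
side 1117 [(np.float64(0.02), [471.4, -301.4]), (np.float64(0.04), [471.2, -300.9]), (np.float64(0.06), [470.1, -300.3]), (np.float64(0.08), [469.7, -299.6]), (np.float64(0.1), [468.7, -299.0]), (np.float64(0.12), [468.5, -297.8])] zmin 0.0153
top 12
21.9833 [ 0.4746 -0.2814  0.1567] [-179.9   -0.3  -41.6] [ 1.  -0.7  8.2]
```

Request:
apply_moves([
  {"dp": [0,0,0.0015],"yaw": 0},
  {"dp": [0.001,-0.001,0.003],"yaw": 0},
  {"dp": [0.0015,-0.0015,0.003],"yaw": 0},
  {"dp": [0.0015,-0.0015,0.003],"yaw": 0},
])

```text
time_s: 22.42
tcp_pos: [0.4748, -0.2825, 0.1578]
eef_rot: [180.0, 0.0, -41.7]
contact_force: [-0.4, 0.1, 1.5]
gripper_width: 0.031
gripper_force: 3.4
```

```bash
python3 -c "
from h import *
hang()"
```

```text
side 1124 [(np.float64(0.02), [471.2, -301.9]), (np.float64(0.04), [470.5, -301.1]), (np.float64(0.06), [469.6, -300.7]), (np.float64(0.08), [468.8, -300.3]), (np.float64(0.1), [468.6, -299.7]), (np.float64(0.12), [466.6, -298.9])] zmin 0.015
top 8
22.4167 [ 0.4748 -0.2825  0.1578] [180.    0.  -41.7] [-0.4  0.1  1.5]
```

Request:
apply_moves([
  {"dp": [0,0,0],"yaw": 0},
  {"dp": [0,0,0],"yaw": 0},
  {"dp": [0,0,0],"yaw": 0},
  {"dp": [0,0,0],"yaw": 0},
  {"dp": [0,0,0],"yaw": 0},
  {"dp": [0,0,0],"yaw": 0},
  {"dp": [0,0,0.03],"yaw": 0},
  {"dp": [0,0,0.06],"yaw": 0},
  {"dp": [0,0,0.09],"yaw": 0},
  {"dp": [0,0,0.11],"yaw": 0},
  {"dp": [0,0,0.11],"yaw": 0},
], grip=-1)

```text
time_s: 23.43
tcp_pos: [0.4766, -0.2834, 0.2732]
eef_rot: [-179.8, -0.4, -41.7]
contact_force: [-0.9, -0.8, 0.9]
gripper_width: 0.0874
gripper_force: 0.0
```

Run:
```python
from h import *
s=get_state();print(s['time_s'],s['tcp_pos'].round(4))
c=cap('side');W=world(c);I=c['image'].astype(int);g=I.sum(-1);sat=I.max(-1)-I.min(-1)
m=(np.hypot(W[...,0]-.473,W[...,1]+.281)<.09)&(W[...,2]<.2)&(W[...,2]>.012)&(sat<70)
P=W[m];print('ztop',np.percentile(P[:,2],99.5))
for z in np.arange(.02,.16,.02):
    q=P[abs(P[:,2]-z)<.006];print(z.round(2),len(q),(q.mean(0)*1000).round(1),(q.min(0)*1000).round(),(q.max(0)*1000).round())
t=cap('top');W=world(t);m=(np.hypot(W[...,0]-.473,W[...,1]+.281)<.09)&(W[...,2]<.2)&(W[...,2]>.1)
print('top',m.sum(),W[m].mean(0) if m.any() else '')
```

```text
23.4333 [ 0.4766 -0.2834  0.2732]
ztop 0.16437590908482366
0.02 117 [ 472.3 -301.9   20.2] [ 451. -316.   14.] [ 510. -285.   26.]
0.04 123 [ 471.9 -302.3   39.8] [ 451. -316.   34.] [ 509. -285.   46.]
0.06 119 [ 472.  -302.8   60. ] [ 451. -317.   54.] [ 507. -288.   66.]
0.08 120 [ 472.8 -303.3   80.1] [ 452. -317.   74.] [ 510. -286.   86.]
0.1 123 [ 472.4 -303.1   99.8] [ 452. -317.   94.] [ 511. -284.  106.]
0.12 131 [ 472.8 -303.8  120. ] [ 452. -318.  114.] [ 507. -289.  126.]
0.14 109 [ 475.9 -295.7  138.8] [ 462. -305.  134.] [ 495. -278.  145.]
0.16 140 [ 479.1 -291.2  161.5] [ 466. -302.  154.] [ 494. -276.  165.]
top 12 [ 0.48914239 -0.28702603  0.15472258]
```

Bottle stands upright, but its centre is about 9 mm off the mat's middle; I'll lift it by the cap and shift it.

Request:
apply_moves([
  {"dp": [0.005,-0.005,-0.03],"yaw": 0},
  {"dp": [0.005,-0.005,-0.06],"yaw": 0},
  {"dp": [0.005,-0.005,-0.085],"yaw": 0},
  {"dp": [0.005,-0.005,-0.098],"yaw": 0},
  {"dp": [0.005,-0.005,-0.102],"yaw": 0},
  {"dp": [0.005,-0.005,-0.102],"yaw": 0},
])

```text
time_s: 24.03
tcp_pos: [0.4785, -0.2872, 0.164]
eef_rot: [179.9, 0.2, -41.7]
contact_force: [-0.4, -0.7, 0.7]
gripper_width: 0.0872
gripper_force: 0.0
```

Request:
apply_moves([
  {"dp": [0,0,0],"yaw": 0},
  {"dp": [0,0,0],"yaw": 0},
  {"dp": [0,0,0],"yaw": 0},
  {"dp": [0,0,0],"yaw": 0},
  {"dp": [0,0,0],"yaw": 0},
  {"dp": [0,0,0],"yaw": 0},
  {"dp": [0,0,0],"yaw": 0},
  {"dp": [0,0,0],"yaw": 0},
  {"dp": [0,0,0.004],"yaw": 0},
  {"dp": [0,0,0.006],"yaw": 0},
  {"dp": [-0.002,0.002,0.006],"yaw": 0},
  {"dp": [-0.0045,0.004,0.006],"yaw": 0},
  {"dp": [-0.0065,0.006,0.006],"yaw": 0},
  {"dp": [-0.0065,0.006,0.006],"yaw": 0},
  {"dp": [-0.0065,0.006,0.003],"yaw": 0},
  {"dp": [-0.0065,0.006,0.0005],"yaw": 0},
  {"dp": [-0.0065,0.006,0.0005],"yaw": 0},
], grip=1, squeeze=12)

```text
time_s: 25.45
tcp_pos: [0.4758, -0.2824, 0.1693]
eef_rot: [-179.9, -0.4, -41.6]
contact_force: [1.7, 0.6, 12.9]
gripper_width: 0.0274
gripper_force: 12.0
```

Request:
apply_moves([
  {"dp": [0,0,0],"yaw": 0},
  {"dp": [0,0,0],"yaw": 0},
  {"dp": [0,0,0],"yaw": 0},
  {"dp": [0,0,0],"yaw": 0},
  {"dp": [0,0,0],"yaw": 0},
  {"dp": [0,0,0],"yaw": 0},
  {"dp": [0,0,0.03],"yaw": 0},
  {"dp": [0,0,0.06],"yaw": 0},
  {"dp": [0,0,0.09],"yaw": 0},
  {"dp": [0,0,0.11],"yaw": 0},
  {"dp": [0,0,0.11],"yaw": 0},
], grip=-1)

```text
time_s: 26.37
tcp_pos: [0.4751, -0.2824, 0.2815]
eef_rot: [-179.9, -0.4, -41.7]
contact_force: [1.9, 0.1, -0.0]
gripper_width: 0.0872
gripper_force: 0.0
```

```bash
cat > bc.py <<'E'
from h import *
s=get_state();print(s['time_s'],s['tcp_pos'].round(4))
c=cap('side');W=world(c);I=c['image'].astype(int);g=I.sum(-1);sat=I.max(-1)-I.min(-1)
m=(np.hypot(W[...,0]-.473,W[...,1]+.281)<.09)&(W[...,2]<.2)&(W[...,2]>.012)&(sat<70)
P=W[m]
for z in (.02,.04,.1,.12,.16):
    q=P[abs(P[:,2]-z)<.006];print(z,len(q),(q.mean(0)*1000).round(1),(q.min(0)*1000).round(),(q.max(0)*1000).round())
E
python3 bc.py
```

```text
26.3667 [ 0.4751 -0.2824  0.2815]
0.02 115 [ 468.6 -298.2   19.8] [ 447. -312.   14.] [ 504. -281.   26.]
0.04 116 [ 467.4 -298.1   39.9] [ 446. -312.   34.] [ 502. -283.   46.]
0.1 128 [ 467.3 -298.8  100. ] [ 447. -313.   94.] [ 504. -282.  106.]
0.12 136 [ 467.7 -298.4  120.1] [ 447. -312.  114.] [ 505. -281.  126.]
0.16 144 [ 473.4 -285.6  161.2] [ 461. -297.  154.] [ 489. -270.  165.]
```

Request:
apply_moves([
  {"dp": [0,0.03,0],"yaw": 5},
  {"dp": [0,0.06,0],"yaw": 10},
  {"dp": [0,0.095,0],"yaw": 16},
  {"dp": [-0.01,0.13,0],"yaw": 22},
  {"dp": [-0.015,0.165,0],"yaw": 28},
  {"dp": [-0.02,0.2,0],"yaw": 33},
  {"dp": [-0.025,0.23,0],"yaw": 38.5},
  {"dp": [-0.025,0.255,-0.02],"yaw": 38.5},
  {"dp": [-0.025,0.26,-0.04],"yaw": 38.5},
  {"dp": [-0.025,0.26,-0.04],"yaw": 38.5},
  {"dp": [-0.025,0.26,-0.04],"yaw": 38.5},
])

```text
time_s: 27.33
tcp_pos: [0.4473, -0.0216, 0.2355]
eef_rot: [179.9, 0.2, -3.1]
contact_force: [0.7, 0.5, 1.3]
gripper_width: 0.0873
gripper_force: 0.0
```

Run:
```python
from h import *
s=get_state();print(s['time_s'],s['tcp_pos'].round(4),s['eef_rot'].round(2),s['joints'].round(0))
c=cap('wrist');np.savez('w2.npz',**c);save(c,'j.png',None,(800,600))
W=world(c);I=c['image'].astype(int);g=I.sum(-1);sat=I.max(-1)-I.min(-1)
m=(abs(W[...,0]-.526)<.075)&(abs(W[...,1]+.022)<.05)&(W[...,2]>.03)&(W[...,2]<.13)
P=W[m];print(len(P),P.mean(0))
Q=P.copy()
for k in range(6):
    A=np.c_[Q[:,:2],np.ones(len(Q))];co=np.linalg.lstsq(A,Q[:,2],rcond=None)[0];e=P[:,2]-np.c_[P[:,:2],np.ones(len(P))]@co;Q=P[abs(e)<max(.0025,.5*e.std() if k<3 else 0)]
n=np.array([-co[0],-co[1],1]);n/=np.linalg.norm(n)
print('tilt',np.degrees(np.arccos(n[2])),'down yaw',np.degrees(np.arctan2(n[1],n[0])),len(Q))
print('rect',cv2.minAreaRect((Q[:,:2]*1000).astype(np.float32)),'z',Q[:,2].min(),Q[:,2].max())
rc=cv2.minAreaRect((Q[:,:2]*1000).astype(np.float32));ctr=np.array([*np.array(rc[0])/1000,0]);ctr[2]=co@[ctr[0],ctr[1],1];print('top ctr',ctr,'under ctr',ctr-.024*n)
```

```text
27.3333 [ 0.4473 -0.0216  0.2355] [179.91   0.18  -3.11] [ 23.  -1. -28.   0. -63.  64.]
7084 [ 0.52636792 -0.02009513  0.07355487]
tilt 29.805170871409068 down yaw -3.297716043185493 6128
rect ((535.9234619140625, -20.619731903076172), (49.992313385009766, 93.63447570800781), 86.7817611694336) z 0.04390347616215029 0.09843864065855898
top ctr [ 0.53592346 -0.02061973  0.07053392] under ctr [ 0.52401396 -0.01993351  0.04970863]
```

View pics/j.png

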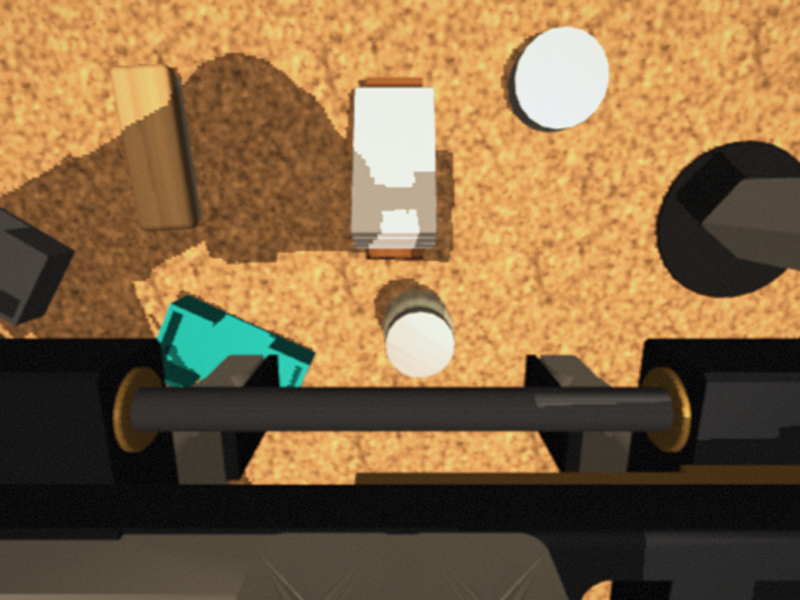

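Wrist view: pile top face from (355,88) to (435,250), rest ledge at (392,82), jar (420,345), tin (560,78), mat and bottle at right, brush left. Measured tilt is 29.8°, height as expected.

Request:
apply_moves([
  {"dp": [0.03,0,0],"yaw": 0},
  {"dp": [0.06,0,-0.02],"yaw": 0},
  {"dp": [0.078,0.0005,-0.05],"yaw": 0},
  {"dp": [0.078,0.0005,-0.085],"yaw": 0},
  {"dp": [0.078,0.0005,-0.115],"yaw": 0},
  {"dp": [0.078,0.0005,-0.14],"yaw": 0},
  {"dp": [0.078,0.0005,-0.155],"yaw": 0},
  {"dp": [0.078,0.0005,-0.1645],"yaw": 0},
  {"dp": [0.078,0.0005,-0.1645],"yaw": 0},
  {"dp": [0.078,0.0005,-0.1645],"yaw": 0},
  {"dp": [0.078,0.0005,-0.1645],"yaw": 0},
])

```text
time_s: 28.3
tcp_pos: [0.5273, -0.0211, 0.0735]
eef_rot: [-180.0, -0.1, -3.2]
contact_force: [0.6, 0.1, 0.4]
gripper_width: 0.0876
gripper_force: 0.0
```

Request:
apply_moves([
  {"dp": [0,0,0],"yaw": 0},
  {"dp": [0,0,0],"yaw": 0},
  {"dp": [0,0,0],"yaw": 0},
  {"dp": [0,0,0],"yaw": 0},
  {"dp": [0,0,0],"yaw": 0},
  {"dp": [0,0,0],"yaw": 0},
  {"dp": [0,0,0],"yaw": 0},
  {"dp": [0,0,0],"yaw": 0},
], grip=1, squeeze=30)

```text
time_s: 28.97
tcp_pos: [0.5263, -0.0209, 0.0721]
eef_rot: [180.0, -0.0, -3.2]
contact_force: [-0.3, -0.7, 1.4]
gripper_width: 0.0499
gripper_force: 30.0
```

Request:
apply_moves([
  {"dp": [0,0,0.003],"yaw": 0},
  {"dp": [0,0,0.01],"yaw": 0},
  {"dp": [0,0,0.02],"yaw": 0},
  {"dp": [0,0,0.035],"yaw": 0},
  {"dp": [0,0,0.05],"yaw": 0},
  {"dp": [0,0,0.07],"yaw": 0},
  {"dp": [0,0,0.09],"yaw": 0},
  {"dp": [0,0,0.11],"yaw": 0},
  {"dp": [0,0,0.125],"yaw": 0},
  {"dp": [0,0,0.13],"yaw": 0},
  {"dp": [0,0,0.13],"yaw": 0},
])

```text
time_s: 29.88
tcp_pos: [0.5268, -0.0208, 0.204]
eef_rot: [-179.9, -0.2, -3.2]
contact_force: [0.5, -0.2, -3.0]
gripper_width: 0.0497
gripper_force: 30.0
```

```bash
cat > box.py <<'E'
from h import *
from scipy.optimize import least_squares
s=get_state();print(s['time_s'],s['tcp_pos'].round(4),s['gripper_width'],s['contact_force'].round(1))
# grey box: rim points from top+side depth, plus top-image contour at rim height
for n in('top','side'):
    c=cap(n);W=world(c);I=c['image'].astype(int);sat=I.max(-1)-I.min(-1);z=W[...,2]
    near=(np.hypot(W[...,0]-.484,W[...,1]-.293)<.085)&(sat<45)
    m=near&(z>.022)&(z<.04);P=W[m];rc=cv2.minAreaRect((P[:,:2]*1000).astype(np.float32));print(n,'rim',len(P),[np.round(x,1) for x in rc],np.median(P[:,2]))
    m2=near&(z>-.003)&(z<.012);P=W[m2];print(n,'floor',len(P),[np.round(x,1) for x in cv2.minAreaRect((P[:,:2]*1000).astype(np.float32))] if len(P)>10 else '',np.median(P[:,2]))
    if n=='top':
        k=(near).astype(np.uint8);cs,_=cv2.findContours(cv2.morphologyEx(k,cv2.MORPH_CLOSE,np.ones((5,5),np.uint8)),cv2.RETR_EXTERNAL,cv2.CHAIN_APPROX_NONE)
        q=max(cs,key=cv2.contourArea).reshape(-1,2).astype(float);o=-c['R'].T@c['t'];d=np.c_[(q[:,0]-c['cx'])/c['fx'],(q[:,1]-c['cy'])/c['fy'],np.ones(len(q))]@c['R']
        X=o+d*((.03-o[2])/d[:,2])[:,None];print('contour@rim',[np.round(x,1) for x in cv2.minAreaRect((X[:,:2]*1000).astype(np.float32))])
E
python3 box.py
```

```text
29.8833 [ 0.5268 -0.0208  0.204 ] 0.049680379255301374 [ 0.5 -0.2 -3. ]
top rim 2 [array([495.5, 356.2]), array([2.9, 0. ]), np.float64(169.1)] 0.03000510271904038
top floor 22 [array([441.1, 315.1]), array([77.6, 14.4]), np.float64(14.0)] 0.003852900078563496
contour@rim [array([620.6, 383.9]), array([35.7, 82.9]), np.float64(70.9)]
side rim 172 [array([486.6, 294.4]), array([121.7,  62. ]), np.float64(53.4)] 0.027788855080877355
side floor 247 [array([487.6, 296.6]), array([123.2,  62.6]), np.float64(53.9)] 0.006386381066734019
```

Request:
apply_moves([
  {"dp": [-0.004,0.01,0.01],"yaw": 2},
  {"dp": [-0.01,0.025,0.02],"yaw": 6},
  {"dp": [-0.018,0.042,0.03],"yaw": 11},
  {"dp": [-0.028,0.065,0.04],"yaw": 16},
  {"dp": [-0.038,0.088,0.05],"yaw": 21},
  {"dp": [-0.048,0.111,0.058],"yaw": 27},
  {"dp": [-0.058,0.134,0.058],"yaw": 33},
  {"dp": [-0.068,0.157,0.058],"yaw": 39},
  {"dp": [-0.078,0.18,0.058],"yaw": 45},
  {"dp": [-0.088,0.203,0.058],"yaw": 50},
  {"dp": [-0.096,0.222,0.058],"yaw": 54},
  {"dp": [-0.101,0.233,0.058],"yaw": 57},
  {"dp": [-0.101,0.233,0.058],"yaw": 57},
  {"dp": [-0.101,0.233,0.058],"yaw": 57},
  {"dp": [-0.101,0.233,0.058],"yaw": 57},
])

```text
time_s: 31.23
tcp_pos: [0.4249, 0.2118, 0.2597]
eef_rot: [-180.0, 0.1, 53.8]
contact_force: [-0.3, -0.7, -2.9]
gripper_width: 0.0499
gripper_force: 30.0
```

Run:
```python
from h import *
s=get_state();p=s['tcp_pos'];print(s['time_s'],p.round(4),s['eef_rot'].round(2))
y=np.radians(s['eef_rot'][2]);d=np.array([np.cos(y),np.sin(y)]);e=np.array([-d[1],d[0]])
c=cap('wrist');np.savez('w3.npz',**c)
save(c,'k.png',None,(800,600))
W=world(c);I=c['image'].astype(int);sat=I.max(-1)-I.min(-1);z=W[...,2]
a=(W[...,:2]-p[:2])@d*1000;b=(W[...,:2]-p[:2])@e*1000
m=(np.hypot(W[...,0]-.484,W[...,1]-.293)<.08)&(sat<45)&(z>.024)&(z<.036)
P=W[m];print('rim',len(P),[np.round(x,1) for x in cv2.minAreaRect((P[:,:2]*1000).astype(np.float32))],np.median(P[:,2]))
print('a',np.percentile(a[m],[1,99]),'b',np.percentile(b[m],[1,99]))
# pile: low end points and tilt
m=(abs(b)<24)&(a>-20)&(a<70)&(z>.15)&(z<.25)&(sat<60)&(I.sum(-1)>200)
A=a[m];H=z[m]*1000;print('pile',m.sum(),np.percentile(A,[1,99]),np.percentile(H,[1,99]))
q=np.polyfit(A,H,1);print('slope deg',np.degrees(np.arctan(q[0])))
for bb in(-15,0,15):
    k=m&(abs(b-bb)<3);print(bb,a[k].max().round(1),z[k].min().round(4))
```

```text
31.2333 [0.4249 0.2118 0.2597] [-1.7999e+02  6.0000e-02  5.3800e+01]
rim 1078 [array([488.5, 298.4]), array([112.5,  62.4]), np.float64(53.6)] 0.03118620806708674
a [ 51.26663125 163.14279311] b [-31.31733262  30.77787722]
pile 6153 [23.50352269 50.32566561] [234.40372382 249.86825324]
slope deg -29.706153194857663
-15 50.8 0.2341
0 50.8 0.2336
15 50.4 0.2338
```

View pics/k.png

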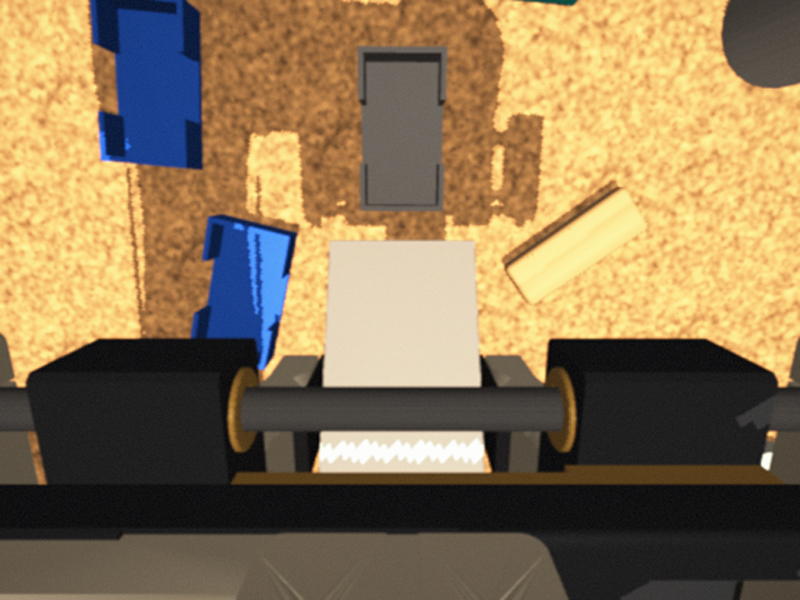

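Wrist view: grey box rim from (360,48) to (445,210), empty, lined up with the held pile (low end at row 240, tilt 29.7°). I'll go over the box and check from close by.

Request:
apply_moves([
  {"dp": [0.005,0.007,-0.01],"yaw": 0},
  {"dp": [0.015,0.02,-0.03],"yaw": 0},
  {"dp": [0.027,0.037,-0.055],"yaw": -0.2},
  {"dp": [0.04,0.054,-0.08],"yaw": -0.2},
  {"dp": [0.052,0.071,-0.105],"yaw": -0.2},
  {"dp": [0.06,0.081,-0.125],"yaw": -0.2},
  {"dp": [0.062,0.0845,-0.138],"yaw": -0.2},
  {"dp": [0.062,0.0845,-0.14],"yaw": -0.2},
  {"dp": [0.062,0.0845,-0.14],"yaw": -0.2},
  {"dp": [0.062,0.0845,-0.14],"yaw": -0.2},
])

```text
time_s: 32.12
tcp_pos: [0.4875, 0.2961, 0.1203]
eef_rot: [180.0, 0.0, 53.6]
contact_force: [-0.3, 0.4, -3.6]
gripper_width: 0.0504
gripper_force: 30.0
```

```bash
cat > near.py <<'E'
from h import *
s=get_state();p=s['tcp_pos'];print(s['time_s'],p.round(4),s['eef_rot'].round(2),s['contact_force'].round(1))
y=np.radians(s['eef_rot'][2]);d=np.array([np.cos(y),np.sin(y)]);e=np.array([-d[1],d[0]])
for n in('wrist','side'):
    c=cap(n);W=world(c);I=c['image'].astype(int);sat=I.max(-1)-I.min(-1);z=W[...,2]
    a=(W[...,:2]-p[:2])@d*1000;b=(W[...,:2]-p[:2])@e*1000
    m=(abs(a)<75)&(abs(b)<45)&(sat<45)&(z>.025)&(z<.036)&(I.sum(-1)<400)
    print(n,'rim',m.sum())
    if m.sum()>20: print('  a',np.percentile(a[m],[1,50,99]).round(1),'b',np.percentile(b[m],[1,50,99]).round(1),[np.round(x,1) for x in cv2.minAreaRect(np.c_[a[m],b[m]].astype(np.float32))])
    m=(abs(b)<24)&(a>5)&(a<70)&(z>p[2]-.05)&(z<p[2]-.001)&(sat<60)&(I.sum(-1)>200)&(z>.037)
    if m.sum()>20: print('  pile a',np.percentile(a[m],99.5).round(1),'zmin',np.percentile(z[m],.5).round(4),'slope',np.degrees(np.arctan(np.polyfit(a[m],z[m]*1000,1)[0])).round(1))
E
python3 near.py
```

```text
32.1167 [0.4875 0.2961 0.1203] [179.99   0.    53.57] [-0.3  0.4 -3.6]
wrist rim 772
  a [44.6 56.  58.6] b [-30.7   0.   31.5] [array([51.3,  0.3]), array([14.7, 62.7]), np.float64(0.0)]
  pile a 50.8 zmin 0.0948 slope -29.9
side rim 134
  a [-59.  -19.2  60.6] b [-30.8  -1.2  31.2] [array([1.1, 0.2]), array([ 62.9, 122.1]), np.float64(89.5)]
```

Request:
apply_moves([
  {"dp": [0.0012,0.0016,-0.01],"yaw": 0},
  {"dp": [0.0012,0.0016,-0.022],"yaw": 0},
  {"dp": [0.0012,0.0016,-0.034],"yaw": 0},
  {"dp": [0.0012,0.0016,-0.045],"yaw": 0},
  {"dp": [0.0012,0.0016,-0.053],"yaw": 0},
  {"dp": [0.0012,0.0016,-0.059],"yaw": 0},
  {"dp": [0.0012,0.0016,-0.063],"yaw": 0},
  {"dp": [0.0012,0.0016,-0.065],"yaw": 0},
  {"dp": [0.0012,0.0016,-0.065],"yaw": 0},
])

```text
time_s: 32.97
tcp_pos: [0.4884, 0.2981, 0.0548]
eef_rot: [180.0, 0.0, 53.6]
contact_force: [0.3, 0.9, -2.5]
gripper_width: 0.0501
gripper_force: 30.0
```

```bash
python3 near.py
```

```text
32.9667 [0.4884 0.2981 0.0548] [1.800e+02 2.000e-02 5.362e+01] [ 0.3  0.9 -2.5]
wrist rim 2429
  a [23.2 52.9 56.9] b [-31.1  -0.7  31.1] [array([33.9, -0.1]), array([62.8, 45.9]), np.float64(89.9)]
  pile a 38.8 zmin 0.0371 slope -29.6
side rim 83
  a [-62.  -53.8  56.4] b [-31.5  -3.9  31.7] [array([-1.5, -1.6]), array([ 64.9, 119.7]), np.float64(87.2)]
```

Request:
apply_moves([
  {"dp": [0.0006,0.0008,-0.001],"yaw": 0},
  {"dp": [0.0011,0.0014,-0.002],"yaw": 0},
  {"dp": [0.0011,0.0014,-0.003],"yaw": 0},
  {"dp": [0.0011,0.0014,-0.004],"yaw": 0},
  {"dp": [0.0011,0.0014,-0.005],"yaw": 0},
  {"dp": [0.0011,0.0014,-0.005],"yaw": 0},
])

```text
time_s: 33.57
tcp_pos: [0.4894, 0.2993, 0.0504]
eef_rot: [180.0, 0.0, 53.6]
contact_force: [-2.8, -2.0, 2.9]
gripper_width: 0.0497
gripper_force: 30.0
```

```bash
python3 near.py
```

```text
33.5667 [0.4894 0.2993 0.0504] [1.7999e+02 2.0000e-02 5.3620e+01] [-2.8 -2.   2.9]
wrist rim 2486
  a [12.2 50.5 55.3] b [-31.1  -0.7  31.3] [array([33.1, -0.2]), array([44.8, 80.3]), np.float64(0.2)]
  pile a 32.9 zmin 0.0371 slope -28.4
side rim 92
  a [-62.7 -55.   54.2] b [-38.7  -5.4  30.6] [array([-3.9, -4.1]), array([117.8,  70.6]), np.float64(0.4)]
```

Low end is on the floor and against the end wall at about 28–29° tilt (5.5 N up, 3.4 N back). Now lowering the other end.

Request:
apply_moves([
  {"dp": [0,0,-0.001],"yaw": 0},
  {"dp": [-0.0002,-0.0002,-0.002],"yaw": 0},
  {"dp": [-0.0004,-0.0005,-0.003],"yaw": 0},
  {"dp": [-0.0005,-0.0007,-0.004],"yaw": 0},
  {"dp": [-0.0006,-0.0008,-0.005],"yaw": 0},
  {"dp": [-0.0007,-0.001,-0.006],"yaw": 0},
  {"dp": [-0.0008,-0.0011,-0.007],"yaw": 0},
  {"dp": [-0.0009,-0.0012,-0.008],"yaw": 0},
  {"dp": [-0.001,-0.0013,-0.009],"yaw": 0},
  {"dp": [-0.001,-0.0014,-0.01],"yaw": 0},
  {"dp": [-0.001,-0.0014,-0.01],"yaw": 0},
])

```text
time_s: 34.58
tcp_pos: [0.4874, 0.2965, 0.0399]
eef_rot: [-180.0, 0.2, 53.6]
contact_force: [-4.4, -5.7, 6.2]
gripper_width: 0.0499
gripper_force: 30.0
```

```bash
sed -i 's/&(z>.037)$//' near.py
python3 - <<'E'
from h import *
s=get_state();p=s['tcp_pos'];print(s['time_s'],p.round(4),s['contact_force'].round(1),s['moment'].round(2))
y=np.radians(s['eef_rot'][2]);d=np.array([np.cos(y),np.sin(y)]);e=np.array([-d[1],d[0]])
c=cap('wrist');W=world(c);a=(W[...,:2]-p[:2])@d*1000;b=(W[...,:2]-p[:2])@e*1000;z=W[...,2]*1000;g=c['image'].astype(int).sum(-1)
m=(abs(b)<20)&(a>12)&(a<46)&(z>15)&(z<p[2]*1000)&(g>330)
print(m.sum(),'tilt',np.degrees(np.arctan(np.polyfit(a[m],z[m],1)[0])),'a',np.percentile(a[m],[1,99]),'z',np.percentile(z[m],[1,99]))
E
```

```text
34.5833 [0.4874 0.2965 0.0399] [-4.4 -5.7  6.2] [-2.07  1.61  0.02]
6928 tilt -17.229166207579006 a [12.54345482 45.6036401 ] z [28.70122193 39.6917821 ]
```

Request:
apply_moves([
  {"dp": [-0.0003,-0.0004,-0.001],"yaw": 0},
  {"dp": [-0.0005,-0.0006,-0.002],"yaw": 0},
  {"dp": [-0.0005,-0.0007,-0.003],"yaw": 0},
  {"dp": [-0.0005,-0.0007,-0.004],"yaw": 0},
  {"dp": [-0.0005,-0.0007,-0.005],"yaw": 0},
  {"dp": [-0.0004,-0.0006,-0.006],"yaw": 0},
  {"dp": [-0.0004,-0.0005,-0.007],"yaw": 0},
  {"dp": [-0.0003,-0.0004,-0.008],"yaw": 0},
  {"dp": [-0.0002,-0.0002,-0.009],"yaw": 0},
  {"dp": [0,0,-0.01],"yaw": 0},
  {"dp": [0,0,-0.011],"yaw": 0},
  {"dp": [0,0,-0.0115],"yaw": 0},
  {"dp": [0,0,-0.0115],"yaw": 0},
])

```text
time_s: 35.72
tcp_pos: [0.4887, 0.2983, 0.0327]
eef_rot: [179.9, -0.1, 53.7]
contact_force: [-14.9, -8.1, 41.7]
gripper_width: 0.05
gripper_force: 30.0
```

```bash
cat > flat.py <<'E'
from h import *
s=get_state();p=s['tcp_pos'];print(s['time_s'],p.round(4),s['contact_force'].round(1),s['moment'].round(2))
y=np.radians(s['eef_rot'][2]);d=np.array([np.cos(y),np.sin(y)]);e=np.array([-d[1],d[0]])
c=cap('wrist');W=world(c);a=(W[...,:2]-p[:2])@d*1000;b=(W[...,:2]-p[:2])@e*1000;z=W[...,2]*1000;g=c['image'].astype(int).sum(-1)
m=(abs(b)<20)&(a>12)&(a<46)&(z>15)&(z<48)&(g>330)
print(m.sum(),'tilt',np.degrees(np.arctan(np.polyfit(a[m],z[m],1)[0])),'a',np.percentile(a[m],[1,99]),'z',np.percentile(z[m],[1,50,99]))
E
python3 flat.py
```

```text
35.7167 [0.4887 0.2983 0.0327] [-14.9  -8.1  41.7] [-2.71  5.67  0.04]
7545 tilt -15.697716702007508 a [12.3505799 45.6748359] z [27.96366263 33.17674981 38.27779833]
```

Jammed at 16°: easing off the press and looking at the geometry before continuing.

Request:
apply_moves([
  {"dp": [0,0,0.002],"yaw": 0},
  {"dp": [0,0,0.004],"yaw": 0},
  {"dp": [0,0,0.004],"yaw": 0},
])

```text
time_s: 36.02
tcp_pos: [0.4885, 0.2982, 0.033]
eef_rot: [-180.0, -0.0, 53.6]
contact_force: [-4.5, -2.8, 10.2]
gripper_width: 0.0498
gripper_force: 30.0
```

```bash
cat > prof.py <<'E'
from h import *
s=get_state();p=s['tcp_pos'];print(s['time_s'],p.round(4),s['contact_force'].round(1),s['eef_rot'].round(2))
y=np.radians(53.6);d=np.array([np.cos(y),np.sin(y)]);e=np.array([-d[1],d[0]]);o=np.array([.4887,.2984])
for n in('side','wrist','top'):
    c=cap(n);W=world(c);I=c['image'].astype(int);g=I.sum(-1);sat=I.max(-1)-I.min(-1)
    a=(W[...,:2]-o)@d*1000;b=(W[...,:2]-o)@e*1000;z=W[...,2]*1000
    ok=(abs(b)<28)&(z>1)&(z<70)&(abs(a)<75)&(sat<70)
    w=ok&(abs(b)<23)&(g>330); k=ok&(g<=330)
    print(n,'white',w.sum(),'dark',k.sum())
    for lo in range(-64,64,4):
        q=w&(a>=lo)&(a<lo+4);r2=k&(a>=lo)&(a<lo+4)
        if q.sum()>3 or r2.sum()>3: print('  a',lo,'white',q.sum(),np.percentile(z[q],[5,95]).round(0) if q.sum()>3 else '-','dark',r2.sum(),np.percentile(z[r2],[5,95]).round(0) if r2.sum()>3 else '-')
E
python3 prof.py
```

```text
36.0167 [0.4885 0.2982 0.033 ] [-4.5 -2.8 10.2] [-1.800e+02 -4.000e-02  5.361e+01]
side white 203 dark 239
  a -64 white 2 - dark 23 [ 9. 32.]
  a -60 white 14 [35. 42.] dark 87 [ 4. 31.]
  a -56 white 28 [31. 44.] dark 44 [ 2. 28.]
  a -52 white 38 [36. 50.] dark 2 -
  a -48 white 36 [39. 54.] dark 1 -
  a -44 white 10 [44. 54.] dark 0 -
  a -40 white 7 [52. 53.] dark 1 -
  a -36 white 2 - dark 5 [35. 47.]
  a -32 white 5 [49. 50.] dark 1 -
  a -28 white 4 [49. 49.] dark 3 -
  a -24 white 8 [46. 48.] dark 1 -
  a -16 white 4 [45. 46.] dark 4 [31. 45.]
  a -12 white 4 [44. 46.] dark 15 [16. 59.]
  a -8 white 2 - dark 14 [18. 58.]
  a -4 white 3 - dark 7 [ 6. 59.]
  a 0 white 5 [41. 42.] dark 6 [14. 61.]
  a 4 white 4 [40. 41.] dark 3 -
  a 8 white 4 [38. 39.] dark 1 -
  a 52 white 0 - dark 13 [26. 33.]
wrist white 14459 dark 3125
  a -16 white 709 [44. 46.] dark 0 -
  a -12 white 1048 [43. 45.] dark 11 [47. 55.]
  a -8 white 1042 [42. 44.] dark 197 [46. 59.]
  a -4 white 308 [42. 44.] dark 286 [46. 60.]
  a 0 white 0 - dark 230 [52. 59.]
  a 4 white 0 - dark 99 [57. 59.]
  a 8 white 
[... 311 characters left out ...]
 [30. 32.] dark 132 [17. 32.]
  a 40 white 1007 [28. 31.] dark 149 [16. 32.]
  a 44 white 1035 [27. 30.] dark 162 [12. 32.]
  a 48 white 973 [26. 29.] dark 137 [14. 32.]
  a 52 white 640 [30. 32.] dark 469 [30. 32.]
  a 56 white 6 [32. 33.] dark 738 [ 2. 32.]
top white 201 dark 80
  a -60 white 14 [30. 40.] dark 46 [ 4. 32.]
  a -56 white 21 [35. 41.] dark 1 -
  a -52 white 29 [36. 47.] dark 2 -
  a -48 white 29 [44. 57.] dark 2 -
  a -44 white 16 [48. 56.] dark 2 -
  a -40 white 19 [48. 54.] dark 1 -
  a -36 white 22 [48. 52.] dark 1 -
  a -32 white 15 [46. 51.] dark 2 -
  a -28 white 21 [46. 51.] dark 1 -
  a -24 white 6 [44. 47.] dark 8 [19. 49.]
  a -12 white 8 [39. 45.] dark 9 [35. 46.]
```

The side/top profiles show the bottom tile has slid ~5 mm towards the raised end, so its corner sits on that end's rim (a≈-58 mm, z≈32). I'll lift it slightly clear, then push forward so that the far wall squares the tiles up again.

Request:
apply_moves([
  {"dp": [0,0,0.001],"yaw": 0},
  {"dp": [0,0,0.002],"yaw": 0},
  {"dp": [0,0,0.0025],"yaw": 0},
  {"dp": [0,0,0.0025],"yaw": 0},
  {"dp": [0,0,0.0025],"yaw": 0},
], squeeze=20)

```text
time_s: 36.58
tcp_pos: [0.4885, 0.2981, 0.0346]
eef_rot: [-180.0, 0.0, 53.6]
contact_force: [0.2, 0.2, -2.2]
gripper_width: 0.0501
gripper_force: 20.0
```

```bash
python3 prof.py | egrep -v "wrist  a (-|8|12|2)" | head -40; python3 flat.py
```

```text
36.5833 [0.4885 0.2981 0.0346] [ 0.2  0.2 -2.2] [-1.800e+02  2.000e-02  5.361e+01]
side white 196 dark 249
  a -64 white 2 - dark 13 [ 5. 28.]
  a -60 white 13 [32. 42.] dark 88 [ 5. 32.]
  a -56 white 27 [35. 50.] dark 55 [ 4. 32.]
  a -52 white 32 [38. 53.] dark 5 [ 2. 23.]
  a -48 white 41 [41. 56.] dark 1 -
  a -44 white 10 [52. 56.] dark 1 -
  a -40 white 6 [53. 55.] dark 0 -
  a -36 white 5 [52. 54.] dark 4 [32. 44.]
  a -28 white 3 - dark 5 [31. 46.]
  a -24 white 6 [49. 50.] dark 1 -
  a -20 white 4 [48. 49.] dark 4 [32. 48.]
  a -16 white 3 - dark 5 [30. 57.]
  a -12 white 3 - dark 17 [14. 60.]
  a -8 white 4 [44. 45.] dark 12 [ 7. 67.]
  a -4 white 5 [43. 45.] dark 10 [ 5. 62.]
  a 4 white 4 [40. 42.] dark 5 [ 4. 56.]
  a 8 white 4 [40. 41.] dark 0 -
  a 36 white 4 [33. 33.] dark 0 -
  a 48 white 1 - dark 8 [30. 33.]
  a 52 white 0 - dark 6 [28. 33.]
wrist white 14458 dark 2992
  a -16 white 723 [46. 48.] dark 0 -
  a -12 white 1052 [45. 47.] dark 11 [47. 57.]
  a -8 white 1038 [44. 46.] dark 198 [47. 61.]
  a -4 white 289 [43. 45.] dark 289 [48. 61.]
  a 0 white 0 - dark 223 [53. 61.]
  a 4 white 0 - dark 101 [59. 61.]
  a 8 white 555 [39. 41.] dark 140 [28. 42.]
  a 12 white 1039 [38. 40.] dark 0 -
  a 16 white 1014 [37. 39.] dark 0 -
  a 20 white 1020 [36. 38.] dark 43 [22. 32.]
  a 24 white 1021 [34. 37.] dark 86 [21. 32.]
  a 28 white 1015 [33. 36.] dark 98 [21. 32.]
  a 32 white 1014 [32. 35.] dark 110 [19. 32.]
  a 36 white 1020 [31. 34.] dark 118 [19. 32.]
  a 40 white 1003 [30. 32.] dark 140 [17. 32.]
  a 44 white 1024 [29. 31.] dark 140 [14. 32.]
  a 48 white 998 [28. 30.] dark 133 [15. 32.]
36.7333 [0.4885 0.2981 0.0348] [-0.4 -0.7 -3.5] [-0.3   0.09  0.01]
7527 tilt -15.800302941010973 a [12.31433375 45.63766913] z [29.82513696 35.14031359 40.34577243]
```

Request:
apply_moves([
  {"dp": [0.0006,0.0008,0],"yaw": 0},
  {"dp": [0.0012,0.0016,0],"yaw": 0},
  {"dp": [0.0018,0.0024,0],"yaw": 0},
  {"dp": [0.0024,0.0032,0],"yaw": 0},
  {"dp": [0.003,0.004,0],"yaw": 0},
  {"dp": [0.003,0.004,0],"yaw": 0},
], squeeze=15)

```text
time_s: 37.28
tcp_pos: [0.4897, 0.2998, 0.0343]
eef_rot: [-180.0, 0.3, 53.6]
contact_force: [-5.0, -6.0, -0.4]
gripper_width: 0.0501
gripper_force: 15.0
```

```bash
cat > ends.py <<'E'
from h import *
s=get_state();p=s['tcp_pos'];y=np.radians(53.6);d=np.array([np.cos(y),np.sin(y)]);e=np.array([-d[1],d[0]]);o=np.array([.4887,.2984])
print(s['time_s'],'tcp a',((p[:2]-o)@d*1000).round(1),'z',p[2].round(4),'F a',(s['contact_force'][:2]@d).round(1),'b',(s['contact_force'][:2]@e).round(1),'z',s['contact_force'][2].round(1))
for n in('top','side'):
    c=cap(n);W=world(c);I=c['image'].astype(int);g=I.sum(-1);sat=I.max(-1)-I.min(-1)
    a=(W[...,:2]-o)@d*1000;b=(W[...,:2]-o)@e*1000;z=W[...,2]*1000
    w=(abs(b)<20)&(g>330)&(sat<70)&(a<-30)&(a>-75)&(z>6)
    print(n,w.sum(),'end face a by z',[(zz,np.percentile(a[w&(abs(z-zz)<2.5)],[10,50]).round(1).tolist()) for zz in range(10,62,5) if (w&(abs(z-zz)<2.5)).sum()>4])
c=cap('wrist');W=world(c);I=c['image'].astype(int);g=I.sum(-1);a=(W[...,:2]-o)@d*1000;b=(W[...,:2]-o)@e*1000;z=W[...,2]*1000
m=(abs(b)<20)&(a>12)&(a<46)&(z>15)&(z<p[2]*1000+12)&(g>330);q=np.polyfit(a[m],z[m],1)
k=(abs(b)<20)&(a>40)&(a<60)&(abs(z-np.polyval(q,a))<1.3)
print('tilt',np.degrees(np.arctan(q[0])).round(1),'top z at a=0',q[1].round(1),'low end a',np.percentile(a[k],99).round(1),'z there',np.polyval(q,np.percentile(a[k],99)).round(1))
E
python3 ends.py
```

```text
37.2833 tcp a 1.7 z 0.0343 F a -7.8 b 0.4 z -0.4
top 146 end face a by z [(30, [-56.8, -55.8]), (35, [-56.5, -54.7]), (40, [-54.5, -51.7]), (45, [-51.5, -46.8]), (50, [-47.1, -38.5]), (55, [-45.8, -41.5])]
side 170 end face a by z [(35, [-58.3, -53.6]), (40, [-57.3, -51.3]), (45, [-51.4, -48.3]), (50, [-49.5, -46.8]), (55, [-46.3, -42.7])]
tilt -15.7 top z at a=0 43.3 low end a 52.1 z there 28.6
```

Request:
apply_moves([
  {"dp": [0.0006,0.0008,0],"yaw": 0},
  {"dp": [0.0012,0.0016,0],"yaw": 0},
  {"dp": [0.0018,0.0024,0],"yaw": 0},
  {"dp": [0.0024,0.0032,0],"yaw": 0},
  {"dp": [0.003,0.004,0],"yaw": 0},
  {"dp": [0.003,0.004,0],"yaw": 0},
], squeeze=12)

```text
time_s: 37.93
tcp_pos: [0.4913, 0.3019, 0.0335]
eef_rot: [-179.9, 0.6, 53.5]
contact_force: [-7.4, -10.6, 0.0]
gripper_width: 0.05
gripper_force: 12.0
```

```bash
python3 ends.py
```

```text
37.9333 tcp a 4.3 z 0.0335 F a -12.9 b -0.3 z 0.0
top 145 end face a by z [(35, [-56.1, -51.6]), (40, [-52.0, -48.5]), (50, [-46.7, -38.5]), (55, [-45.1, -40.2])]
side 164 end face a by z [(30, [-56.2, -54.8]), (35, [-54.6, -51.3]), (40, [-53.1, -47.6]), (45, [-48.4, -46.2]), (50, [-48.0, -44.9]), (55, [-48.1, -43.0])]
tilt -15.5 top z at a=0 43.0 low end a 56.4 z there 27.4
```

Request:
apply_moves([
  {"dp": [0.0006,0.0008,0],"yaw": 0},
  {"dp": [0.0012,0.0016,0],"yaw": 0},
  {"dp": [0.0018,0.0024,0],"yaw": 0},
  {"dp": [0.0024,0.0032,0],"yaw": 0},
  {"dp": [0.0024,0.0032,0],"yaw": 0},
])

```text
time_s: 38.5
tcp_pos: [0.4924, 0.3034, 0.0328]
eef_rot: [-179.9, 0.8, 53.5]
contact_force: [-9.7, -13.7, 1.5]
gripper_width: 0.0499
gripper_force: 12.0
```

```bash
python3 ends.py
```

```text
38.5 tcp a 6.2 z 0.0328 F a -16.8 b -0.3 z 1.5
top 138 end face a by z [(30, [-56.3, -55.7]), (35, [-51.2, -49.4]), (40, [-50.8, -47.8]), (45, [-47.4, -40.6]), (50, [-45.9, -37.6]), (55, [-46.2, -43.9])]
side 151 end face a by z [(30, [-56.5, -52.0]), (35, [-53.4, -50.8]), (40, [-51.5, -47.2]), (45, [-49.2, -44.7]), (50, [-47.6, -44.3]), (55, [-48.4, -43.9])]
tilt -15.1 top z at a=0 42.6 low end a 56.5 z there 27.4
```

Request:
apply_moves([
  {"dp": [-0.001,-0.0014,0],"yaw": 0},
  {"dp": [-0.002,-0.0028,0],"yaw": 0},
  {"dp": [-0.003,-0.004,0],"yaw": 0},
  {"dp": [-0.003,-0.004,-0.001],"yaw": 0},
  {"dp": [-0.003,-0.004,-0.002],"yaw": 0},
  {"dp": [-0.0031,-0.0042,-0.003],"yaw": 0},
  {"dp": [-0.0032,-0.0044,-0.004],"yaw": 0},
  {"dp": [-0.0033,-0.0045,-0.005],"yaw": 0},
  {"dp": [-0.0033,-0.0045,-0.005],"yaw": 0},
], squeeze=15)

```text
time_s: 39.4
tcp_pos: [0.4924, 0.3033, 0.0296]
eef_rot: [-180.0, 0.2, 53.6]
contact_force: [-4.6, -6.0, -0.3]
gripper_width: 0.0499
gripper_force: 15.0
```

```bash
python3 ends.py
```

```text
39.4 tcp a 6.1 z 0.0296 F a -7.6 b 0.1 z -0.3
top 141 end face a by z [(25, [-52.7, -51.2]), (30, [-56.2, -50.2]), (40, [-48.5, -38.7]), (45, [-47.0, -40.7]), (50, [-46.3, -40.6])]
side 128 end face a by z [(30, [-54.6, -47.9]), (35, [-53.8, -47.3]), (40, [-50.4, -47.0]), (45, [-49.3, -44.0])]
tilt -10.2 top z at a=0 38.6 low end a 56.5 z there 28.5
```

Request:
apply_moves([
  {"dp": [-0.0006,-0.0008,-0.0005],"yaw": 0},
  {"dp": [-0.0012,-0.0016,-0.001],"yaw": 0},
  {"dp": [-0.0015,-0.002,-0.0015],"yaw": 0},
  {"dp": [-0.0015,-0.002,-0.002],"yaw": 0},
  {"dp": [-0.0015,-0.002,-0.0025],"yaw": 0},
  {"dp": [-0.0015,-0.002,-0.003],"yaw": 0},
  {"dp": [-0.0015,-0.002,-0.003],"yaw": 0},
])

```text
time_s: 40.13
tcp_pos: [0.4923, 0.3031, 0.0271]
eef_rot: [180.0, -0.0, 53.6]
contact_force: [-2.6, -2.5, 0.6]
gripper_width: 0.0497
gripper_force: 15.0
```

```bash
python3 ends.py
```

```text
40.1333 tcp a 5.9 z 0.0271 F a -3.5 b 0.6 z 0.6
top 139 end face a by z [(20, [-51.7, -51.0]), (25, [-52.5, -50.6]), (30, [-55.9, -55.1]), (35, [-51.1, -39.8]), (40, [-47.8, -40.9]), (45, [-49.3, -41.6])]
side 111 end face a by z [(30, [-51.7, -46.8]), (35, [-57.7, -48.2]), (40, [-49.8, -43.5]), (45, [-50.8, -49.3])]
tilt -7.4 top z at a=0 35.7 low end a 56.5 z there 28.3
```

Request:
apply_moves([
  {"dp": [0,0,0],"yaw": 0},
  {"dp": [0,0,0],"yaw": 0},
  {"dp": [0,0,0],"yaw": 0},
  {"dp": [0,0,0.006],"yaw": 0},
  {"dp": [0,0,0.006],"yaw": 0},
  {"dp": [0,0,0.006],"yaw": 0},
  {"dp": [0,0,0.006],"yaw": 0},
], squeeze=3)

```text
time_s: 40.87
tcp_pos: [0.4924, 0.3032, 0.0334]
eef_rot: [180.0, -0.1, 53.6]
contact_force: [0.4, 0.8, -3.0]
gripper_width: 0.0498
gripper_force: 3.0
```

```bash
python3 ends.py
```

```text
40.8667 tcp a 6.0 z 0.0334 F a 0.8 b 0.2 z -3.0
top 140 end face a by z [(25, [-53.9, -52.4]), (30, [-56.0, -51.9]), (35, [-55.8, -50.7]), (40, [-49.3, -34.4]), (45, [-47.7, -40.3]), (50, [-48.7, -43.5])]
side 138 end face a by z [(30, [-54.5, -49.8]), (35, [-51.4, -47.9]), (40, [-48.3, -46.3]), (45, [-49.4, -44.4]), (50, [-50.6, -47.3])]
tilt -6.4 top z at a=0 41.4 low end a 52.2 z there 35.6
```

Request:
apply_moves([
  {"dp": [0,0,-0.0015],"yaw": 0},
  {"dp": [0,0,-0.003],"yaw": 0},
  {"dp": [0,0,-0.0045],"yaw": 0},
  {"dp": [0,0,-0.0055],"yaw": 0},
  {"dp": [0,0,-0.0055],"yaw": 0},
  {"dp": [-0.0009,-0.0012,-0.0055],"yaw": 0},
  {"dp": [-0.0018,-0.0024,-0.0055],"yaw": 0},
  {"dp": [-0.0027,-0.0036,-0.005],"yaw": 0},
  {"dp": [-0.0036,-0.0048,-0.0043],"yaw": 0},
  {"dp": [-0.0045,-0.006,-0.0036],"yaw": 0},
  {"dp": [-0.0054,-0.0072,-0.0029],"yaw": 0},
  {"dp": [-0.0063,-0.0085,-0.0022],"yaw": 0},
  {"dp": [-0.0072,-0.0097,-0.0015],"yaw": 0},
  {"dp": [-0.0072,-0.0097,-0.0015],"yaw": 0},
])

```text
time_s: 42.18
tcp_pos: [0.4849, 0.2931, 0.0319]
eef_rot: [180.0, -0.0, 53.6]
contact_force: [1.2, 1.0, 0.9]
gripper_width: 0.0496
gripper_force: 3.0
```

```bash
python3 ends.py
```

```text
42.1833 tcp a -6.5 z 0.0319 F a 1.5 b -0.4 z 0.9
top 177 end face a by z [(40, [-58.5, -42.0]), (45, [-58.9, -48.9])]
side 152 end face a by z [(35, [-58.3, -56.5]), (40, [-61.8, -59.3]), (45, [-60.8, -50.7])]Traceback (most recent call last):
  File "ends.py", line 12, in <module>
    print('tilt',np.degrees(np.arctan(q[0])).round(1),'top z at a=0',q[1].round(1),'low end a',np.percentile(a[k],99).round(1),'z there',np.polyval(q,np.percentile(a[k],99)).round(1))
                                                                                               ~~~~~~~~~~~~~^^^^^^^^^
    return _quantile_unchecked(
        a, q, axis, out, overwrite_input, method, keepdims, weights)
    return _ureduce(a,
                    func=_quantile_ureduce_func,
    ...<5 lines>...
                    overwrite_input=overwrite_input,
                    method=method)
    r = func(a, **kwargs)
    result = _quantile(arr,
                       quantiles=q,
    ...<2 lines>...
                       out=out,
                       weights=wgt)
    slices_having_nans = np.isnan(arr[-1, ...])
                                  ~~~^^^^^^^^^
IndexError: index -1 is out of bounds for axis 0 with size 0
```

```bash
python3 prof.py
```

```text
42.3333 [0.4849 0.2931 0.0318] [0.7 1.1 0.5] [180.    -0.    53.62]
side white 197 dark 234
  a -64 white 18 [39. 46.] dark 20 [ 7. 29.]
  a -60 white 23 [37. 46.] dark 87 [ 5. 32.]
  a -56 white 15 [33. 46.] dark 58 [ 3. 32.]
  a -52 white 10 [31. 46.] dark 4 [18. 32.]
  a -48 white 6 [44. 45.] dark 1 -
  a -44 white 8 [35. 44.] dark 0 -
  a -40 white 8 [43. 44.] dark 2 -
  a -36 white 6 [33. 44.] dark 2 -
  a -32 white 10 [41. 43.] dark 0 -
  a -28 white 5 [32. 43.] dark 2 -
  a -24 white 6 [40. 43.] dark 1 -
  a -20 white 8 [39. 43.] dark 4 [32. 53.]
  a -16 white 10 [35. 41.] dark 14 [34. 58.]
  a -12 white 7 [40. 42.] dark 3 -
  a -8 white 4 [38. 40.] dark 6 [13. 61.]
  a -4 white 8 [39. 41.] dark 6 [ 6. 52.]
  a 0 white 4 [38. 40.] dark 2 -
  a 4 white 5 [37. 38.] dark 1 -
  a 8 white 6 [37. 40.] dark 1 -
  a 12 white 8 [36. 39.] dark 0 -
  a 20 white 10 [35. 38.] dark 0 -
  a 28 white 4 [35. 36.] dark 0 -
  a 52 white 0 - dark 10 [28. 31.]
wrist white 15851 dark 3298
  a -32 white 0 - dark 13 [27. 31.]
  a -28 white 0 - dark 22 [26. 31.]
  a -24 white 685 [40. 42.] dark 6 [29.
[... 589 characters left out ...]

  a 36 white 1522 [22. 35.] dark 172 [ 9. 32.]
  a 40 white 923 [21. 23.] dark 188 [ 8. 32.]
  a 44 white 1188 [ 5. 23.] dark 292 [ 5. 32.]
  a 48 white 294 [4. 6.] dark 459 [ 5. 31.]
  a 52 white 683 [30. 32.] dark 455 [30. 33.]
  a 56 white 0 - dark 416 [ 2. 32.]
top white 183 dark 61
  a -64 white 13 [40. 45.] dark 4 [35. 40.]
  a -60 white 21 [40. 46.] dark 32 [ 2. 26.]
  a -56 white 19 [40. 45.] dark 1 -
  a -52 white 19 [40. 45.] dark 1 -
  a -48 white 19 [39. 45.] dark 1 -
  a -44 white 19 [38. 46.] dark 2 -
  a -40 white 19 [39. 44.] dark 1 -
  a -36 white 20 [40. 44.] dark 1 -
  a -32 white 19 [38. 45.] dark 3 -
  a -28 white 3 - dark 7 [15. 42.]
  a -20 white 10 [37. 44.] dark 3 -
```

The top tile rode back over the rim while the lower two stopped at the wall; sliding forward again to square all three against the far wall.

Request:
apply_moves([
  {"dp": [0.0009,0.0012,0],"yaw": 0},
  {"dp": [0.0018,0.0024,0],"yaw": 0},
  {"dp": [0.0027,0.0036,0],"yaw": 0},
  {"dp": [0.0036,0.0048,0],"yaw": 0},
  {"dp": [0.0045,0.006,0],"yaw": 0},
  {"dp": [0.0054,0.0072,0],"yaw": 0},
  {"dp": [0.0063,0.0085,0],"yaw": 0},
  {"dp": [0.0072,0.0097,0],"yaw": 0},
  {"dp": [0.0077,0.0105,0],"yaw": 0},
  {"dp": [0.0083,0.0113,0],"yaw": 0},
  {"dp": [0.0083,0.0113,0],"yaw": 0},
])

```text
time_s: 43.4
tcp_pos: [0.4929, 0.304, 0.0314]
eef_rot: [-180.0, 0.1, 53.6]
contact_force: [-2.6, -3.6, -1.5]
gripper_width: 0.05
gripper_force: 3.0
```

```bash
python3 prof.py | egrep -v "dark [0-9]+ .*top" | grep -v "a 5[26] "; python3 flat.py
```

```text
43.4 [0.4929 0.304  0.0314] [-2.6 -3.6 -1.5] [-1.7999e+02  7.0000e-02  5.3600e+01]
side white 228 dark 210
  a -64 white 0 - dark 14 [ 8. 27.]
  a -60 white 4 [32. 34.] dark 92 [ 4. 31.]
  a -56 white 5 [30. 38.] dark 43 [ 4. 29.]
  a -52 white 21 [38. 45.] dark 2 -
  a -48 white 15 [36. 44.] dark 1 -
  a -44 white 12 [39. 45.] dark 1 -
  a -40 white 9 [32. 44.] dark 0 -
  a -36 white 12 [22. 44.] dark 0 -
  a -32 white 18 [21. 43.] dark 0 -
  a -28 white 10 [22. 44.] dark 1 -
  a -24 white 16 [20. 43.] dark 1 -
  a -20 white 8 [20. 43.] dark 1 -
  a -16 white 12 [22. 43.] dark 2 -
  a -8 white 8 [24. 42.] dark 5 [16. 59.]
  a -4 white 9 [38. 41.] dark 20 [ 5. 59.]
  a 0 white 5 [39. 41.] dark 12 [25. 55.]
  a 4 white 9 [28. 40.] dark 3 -
  a 8 white 4 [38. 39.] dark 4 [26. 53.]
  a 12 white 5 [37. 40.] dark 1 -
  a 16 white 7 [36. 40.] dark 1 -
  a 20 white 7 [36. 39.] dark 1 -
  a 28 white 6 [36. 38.] dark 0 -
  a 32 white 5 [35. 37.] dark 1 -
  a 40 white 6 [35. 36.] dark 0 -
  a 48 white 5 [33. 36.] dark 1 -
wrist white 12938 dark 2915
  a -12 white 411 [39. 41.] dark 1 -
  a -8 
[... 613 characters left out ...]
 35.] dark 94 [20. 32.]
top white 221 dark 100
  a -60 white 1 - dark 51 [ 3. 32.]
  a -56 white 1 - dark 9 [26. 30.]
  a -52 white 33 [13. 45.] dark 7 [ 4. 37.]
  a -48 white 27 [18. 45.] dark 3 -
  a -44 white 22 [39. 45.] dark 2 -
  a -40 white 18 [39. 46.] dark 2 -
  a -36 white 20 [40. 46.] dark 1 -
  a -32 white 18 [37. 45.] dark 3 -
  a -28 white 19 [40. 43.] dark 0 -
  a -24 white 19 [38. 45.] dark 2 -
  a -20 white 17 [35. 43.] dark 1 -
  a -16 white 15 [36. 43.] dark 5 [12. 41.]
  a -4 white 11 [35. 41.] dark 10 [36. 44.]
43.55 [0.4929 0.3041 0.0314] [-3.3 -3.3 -2.1] [-1.25  0.86 -0.01]
7684 tilt -6.349190275398901 a [12.37060761 45.63974875] z [31.201322   35.48762069 37.95003081]
```

Request:
apply_moves([
  {"dp": [-0.0003,-0.0004,-0.001],"yaw": 0},
  {"dp": [-0.0006,-0.0008,-0.002],"yaw": 0},
  {"dp": [-0.0009,-0.0012,-0.003],"yaw": 0},
  {"dp": [-0.0009,-0.0012,-0.004],"yaw": 0},
  {"dp": [-0.0009,-0.0012,-0.0045],"yaw": 0},
  {"dp": [-0.0009,-0.0012,-0.0045],"yaw": 0},
])

```text
time_s: 44.1
tcp_pos: [0.4931, 0.3043, 0.0274]
eef_rot: [180.0, -0.1, 53.6]
contact_force: [0.7, 1.6, 0.3]
gripper_width: 0.05
gripper_force: 3.0
```

```bash
python3 prof.py | awk '/wrist/{f=0} /top white/{f=1} /side/{f=1} f' | egrep "a -[456]|side|top|0\."; python3 flat.py; python3 ends.py
```

```text
side white 220 dark 202
  a -64 white 0 - dark 9 [19. 33.]
  a -60 white 2 - dark 83 [ 4. 30.]
  a -56 white 3 - dark 55 [ 3. 29.]
  a -52 white 18 [29. 37.] dark 3 -
  a -48 white 17 [29. 36.] dark 2 -
  a -44 white 11 [27. 36.] dark 0 -
  a -40 white 9 [33. 36.] dark 1 -
  a -4 white 7 [33. 35.] dark 11 [21. 53.]
top white 213 dark 101
  a -60 white 3 - dark 48 [ 2. 34.]
  a -56 white 3 - dark 8 [29. 31.]
  a -52 white 27 [13. 35.] dark 10 [ 6. 25.]
  a -48 white 22 [29. 36.] dark 2 -
  a -44 white 19 [31. 36.] dark 3 -
  a -40 white 20 [30. 38.] dark 1 -
  a -16 white 14 [30. 36.] dark 4 [12. 35.]
  a -4 white 8 [31. 34.] dark 9 [31. 36.]
44.25 [0.493  0.304  0.0274] [1.9 1.1 0.3] [ 0.61 -0.45  0.02]
7605 tilt -2.2594922693995234 a [12.43456672 45.71915795] z [28.10683809 33.12193281 34.61862557]
44.3 tcp a 6.9 z 0.0274 F a 2.1 b 0.7 z 0.8
top 123 end face a by z [(30, [-50.2, -39.8]), (35, [-49.2, -42.0]), (40, [-48.1, -39.7])]
side 92 end face a by z [(30, [-53.7, -49.1]), (35, [-52.8, -44.4])]
tilt -1.2 top z at a=0 33.7 low end a 56.2 z there 32.5
```

Request:
apply_moves([
  {"dp": [-0.0009,-0.0012,0],"yaw": 0},
  {"dp": [-0.0018,-0.0024,0],"yaw": 0},
  {"dp": [-0.0027,-0.0036,0],"yaw": 0},
  {"dp": [-0.0036,-0.0048,0.0003],"yaw": 0},
  {"dp": [-0.0045,-0.006,0.0008],"yaw": 0},
  {"dp": [-0.0054,-0.0072,0.0013],"yaw": 0},
  {"dp": [-0.0063,-0.0085,0.0018],"yaw": 0},
  {"dp": [-0.0072,-0.0097,0.0023],"yaw": 0},
  {"dp": [-0.0078,-0.0105,0.0026],"yaw": 0},
  {"dp": [-0.0078,-0.0105,0.0026],"yaw": 0},
])

```text
time_s: 45.28
tcp_pos: [0.4845, 0.2926, 0.0298]
eef_rot: [180.0, -0.0, 53.6]
contact_force: [3.5, 1.0, 0.5]
gripper_width: 0.05
gripper_force: 3.0
```

```bash
python3 prof.py | egrep -v "dark [0-9]+ .*top"|egrep "side|wrist|top|a -[5643]|a [45]|a 3|^4"
```

```text
45.2833 [0.4845 0.2926 0.0298] [3.5 1.  0.5] [180.    -0.    53.62]
side white 186 dark 213
  a -64 white 0 - dark 16 [ 9. 35.]
  a -60 white 2 - dark 79 [ 4. 32.]
  a -56 white 18 [31. 37.] dark 57 [ 4. 27.]
  a -52 white 11 [30. 36.] dark 1 -
  a -48 white 9 [31. 36.] dark 1 -
  a -44 white 4 [32. 35.] dark 1 -
  a -40 white 13 [33. 36.] dark 1 -
  a -36 white 8 [33. 35.] dark 0 -
  a -32 white 8 [33. 36.] dark 0 -
  a -4 white 5 [32. 34.] dark 5 [34. 52.]
  a 4 white 8 [30. 33.] dark 1 -
  a 32 white 5 [30. 31.] dark 1 -
  a 36 white 4 [29. 31.] dark 0 -
  a 52 white 0 - dark 9 [24. 33.]
wrist white 16111 dark 3320
  a -36 white 0 - dark 16 [19. 25.]
  a -32 white 8 [32. 32.] dark 51 [19. 31.]
  a -4 white 0 - dark 146 [53. 56.]
  a 4 white 916 [31. 33.] dark 32 [26. 37.]
  a 32 white 1033 [29. 31.] dark 139 [15. 32.]
  a 36 white 1040 [29. 31.] dark 143 [16. 32.]
  a 40 white 1039 [29. 31.] dark 146 [16. 32.]
  a 44 white 1566 [ 5. 30.] dark 211 [ 5. 32.]
  a 48 white 394 [4. 7.] dark 362 [ 5. 31.]
  a 52 white 842 [30. 32.] dark 320 [30. 32.]
  a 56 white 11 [31. 32.] dark 467 [ 4. 32.]
top white 162 dark 69
  a -60 white 7 [29. 33.] dark 46 [ 4. 32.]
  a -56 white 22 [29. 38.] dark 1 -
  a -52 white 19 [31. 37.] dark 0 -
  a -48 white 20 [32. 37.] dark 1 -
  a -44 white 20 [30. 36.] dark 3 -
  a -40 white 17 [30. 37.] dark 2 -
  a -36 white 20 [29. 36.] dark 1 -
  a -32 white 17 [29. 36.] dark 2 -
```

Request:
apply_moves([
  {"dp": [0.0003,0.0004,-0.001],"yaw": 0},
  {"dp": [0.0006,0.0008,-0.002],"yaw": 0},
  {"dp": [0.0009,0.0012,-0.003],"yaw": 0},
  {"dp": [0.0009,0.0012,-0.0035],"yaw": 0},
  {"dp": [0.0009,0.0012,-0.0035],"yaw": 0},
], squeeze=5)

```text
time_s: 45.85
tcp_pos: [0.4848, 0.293, 0.0263]
eef_rot: [-180.0, 0.1, 53.6]
contact_force: [-1.0, -2.1, 10.0]
gripper_width: 0.0501
gripper_force: 9.2
```

```bash
cat > t2.py <<'E'
from h import *
s=get_state();p=s['tcp_pos'];y=np.radians(53.6);d=np.array([np.cos(y),np.sin(y)]);e=np.array([-d[1],d[0]]);o=np.array([.4887,.2984])
print(s['time_s'],'tcp a',((p[:2]-o)@d*1000).round(1),'z',p[2].round(4),'F',(s['contact_force'][:2]@d).round(1),s['contact_force'][2].round(1),'w',s['gripper_width'].round(4))
for n in('wrist','side','top'):
    c=cap(n);W=world(c);I=c['image'].astype(int);g=I.sum(-1);sat=I.max(-1)-I.min(-1)
    a=(W[...,:2]-o)@d*1000;b=(W[...,:2]-o)@e*1000;z=W[...,2]*1000
    m=(abs(b)<22)&(g>330)&(sat<70)&(z>26)&(z<48)&(abs(a)<50)
    A,Z=a[m],z[m]
    for _ in range(5): q=np.polyfit(A,Z,1);r_=Z-np.polyval(q,A);k=abs(r_)<max(1.2,1.5*r_.std());A,Z=A[k],Z[k]
    rim=(sat<45)&(abs(abs(a)-54.5)<4)&(abs(b)<30)&(g<330)&(z>24)&(z<36)
    print(n,len(A),'tilt',np.degrees(np.arctan(q[0])).round(1),'z@-45',np.polyval(q,-45).round(1),'z@45',np.polyval(q,45).round(1),'rim',np.median(z[rim]).round(1) if rim.any() else '')
    if n=='wrist':
        k=(abs(b)<20)&(a>38)&(a<56)&(abs(z-np.polyval(q,a))<1.2)&(g>330);f=(abs(b)<20)&(a>38)&(z<9)&(g>250)&(a<54);u=(abs(b)<20)&(a>36)&(a<54)&(z>10)&(z<24)&(g>330)
        print('  low end a',np.percentile(a[k],95).round(1),'floor strip',f.sum(),a[f].min().round(1) if f.any() else '','ledges',u.sum())
E
python3 t2.py
```

```text
Traceback (most recent call last):
  File "t2.py", line 3, in <module>
    print(s['time_s'],'tcp a',((p[:2]-o)@d*1000).round(1),'z',p[2].round(4),'F',(s['contact_force'][:2]@d).round(1),s['contact_force'][2].round(1),'w',s['gripper_width'].round(4))
                                                                                                                                                       ^^^^^^^^^^^^^^^^^^^^^^^^
AttributeError: 'float' object has no attribute 'round'
```

```bash
sed -i "s/s\['gripper_width'\].round(4)/s['gripper_width']/" t2.py; python3 t2.py
```

```text
45.85 tcp a -6.7 z 0.0263 F -2.3 10.0 w 0.05011944933683162
wrist 13048 tilt -0.1 z@-45 29.5 z@45 29.4 rim 31.3
  low end a 47.8 floor strip 589 47.2 ledges 242
side 125 tilt -0.1 z@-45 29.9 z@45 29.8 rim 28.3
top 61 tilt -4.6 z@-45 29.8 z@45 22.5 rim 29.8
```

Pile now lies flat (tilt 0.1°, top 28 mm above the work top after the rim check). Letting go and backing off.

Request:
apply_moves([
  {"dp": [0,0,0],"yaw": 0},
  {"dp": [0,0,0],"yaw": 0},
  {"dp": [0,0,0.0005],"yaw": 0},
  {"dp": [0,0,0.001],"yaw": 0},
  {"dp": [0,0,0.001],"yaw": 0},
  {"dp": [0,0,0.001],"yaw": 0},
  {"dp": [0,0,0.01],"yaw": 0},
  {"dp": [0,0,0.03],"yaw": 0},
  {"dp": [0,0,0.06],"yaw": 0},
  {"dp": [0,0,0.09],"yaw": 0},
  {"dp": [0,0,0.12],"yaw": 0},
  {"dp": [-0.03,-0.04,0.15],"yaw": 0},
  {"dp": [-0.055,-0.075,0.18],"yaw": 0},
  {"dp": [-0.055,-0.075,0.18],"yaw": 0},
  {"dp": [-0.055,-0.075,0.18],"yaw": 0},
], grip=-1)

```text
time_s: 47.25
tcp_pos: [0.429, 0.2168, 0.2103]
eef_rot: [180.0, -0.3, 53.6]
contact_force: [-0.1, 0.3, -1.1]
gripper_width: 0.0874
gripper_force: 0.0
```

```bash
python3 t2.py; python3 bc.py
python3 - <<'E'
from h import *
t=cap('side');a=dict(np.load('s0.npz'))['image'].astype(int)
W=world(dict(np.load('s0.npz')))
D=abs(t['image'].astype(int)-a).sum(-1)>90
for n,(x,y) in dict(jar=(.403,-.027),tin=(.576,-.136),brush=(.545,.15)).items():
    m=(np.hypot(W[...,0]-x,W[...,1]-y)<.03)&(W[...,2]>.01); print(n,m.sum(),'changed',D[m].mean().round(2))
c=cap('wrist');W=world(c);I=c['image'].astype(int);g=I.sum(-1);sat=I.max(-1)-I.min(-1)
m=(np.hypot(W[...,0]-.489,W[...,1]-.298)<.075)&(g>330)&(sat<70)&(W[...,2]>.02);P=W[m]
print('pile rect',[np.round(x,1) for x in cv2.minAreaRect((P[:,:2]*1000).astype(np.float32))],np.percentile(P[:,2],[5,50,95]))
E
```

```text
47.25 tcp a -101.1 z 0.2103 F 0.2 -1.1 w 0.08738963370358704
wrist 4858 tilt -0.0 z@-45 29.4 z@45 29.3 rim 31.1
  low end a 46.9 floor strip 0  ledges 1
side 131 tilt -0.4 z@-45 30.4 z@45 29.7 rim 29.6
47.4 [0.4305 0.2191 0.2069]
0.02 121 [ 467.3 -298.1   19.8] [ 446. -311.   14.] [ 505. -281.   26.]
0.04 121 [ 466.6 -298.1   39.7] [ 446. -312.   34.] [ 501. -282.   46.]
0.1 121 [ 467.5 -298.6   99.9] [ 447. -312.   94.] [ 503. -284.  106.]
0.12 140 [ 467.8 -298.1  120. ] [ 447. -312.  114.] [ 504. -282.  126.]
0.16 135 [ 473.6 -286.2  161.6] [ 462. -296.  154.] [ 488. -270.  165.]
jar 460 changed 0.0
tin 325 changed 0.42
brush 174 changed 0.03
pile rect [array([484.1, 297.6]), array([102.5,  56.2]), np.float64(53.4)] [0.02810001 0.02935701 0.03054935]Traceback (most recent call last):
  File "t2.py", line 9, in <module>
    for _ in range(5): q=np.polyfit(A,Z,1);r_=Z-np.polyval(q,A);k=abs(r_)<max(1.2,1.5*r_.std());A,Z=A[k],Z[k]
                         ~~~~~~~~~~^^^^^^^
    raise TypeError("expected non-empty vector for x")
TypeError: expected non-empty vector for x
```

```bash
python3 -c "
from plant import r
print(r.close_job())"
```

```text
the job is handed in; nothing more can be done
None
```

The job is handed in at about 47 s: the bottle stands upright within about 2 mm of the mat's middle, and the three tiles lie flat in the grey box. The tiles shifted on one another on the way down, the top tile slid back over the rim, and I had to square them up before lowering, so the tilt-and-lower was not one clean motion.

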